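Make up a plating kit and an extraction kit

TASK

Make up the two kits on the grey carriers. The plating kit (the wide carrier with the pen channel) gets the agar dish lying flat between its four lugs, the marker pen lying in the channel and the thin tube standing in the narrow collar; the extraction kit (the slimmer carrier with the round ring) gets the white bottle standing inside the ring and the thick tube standing in the wide collar, everything fully down on the carrier plate. Keep the dish, bottle and tubes upright all the way, and leave the brown bottle and the bench timer where they are.

Things in the scene. Friction and masses are not known exactly. Their poses are not given: they have to be found in the camera images.
- plating_carrier: Fixed grey plate 154 (x) by 180 (y), top 8 mm up; origin under its centre, z up. Dish place x+24 y-36: between 4 lugs 9 high, 41 from that centre at 45 deg (finger gaps along x, y). Narrow collar x+24 y+58: 48 high over the plate, bore 23, mouth flared to 33, open to the plate. Pen channel along y, centre x-54 y0: 30 wide, 158 long inside, walls 12 high at its ends, middle 96 open. All mm.
- extraction_carrier: Fixed grey plate 100 (x) by 170 (y), top 8 mm up; origin under its centre, z up. Bottle ring centre x0 y-38: inner diameter 78, 14 high over the plate, bottle stands on the plate. Wide collar centre x0 y+50: 48 high over the plate, bore 36, mouth flared to 45 over the top 10, open to the plate. All mm.
- tube_rack: Fixed blue two-row tube rack 88 (x) by 205 (y) by 62 mm high; origin under its centre, z up. It holds the two tubes upright and loose, feet 4 mm above the bench: thick tube in the large hole x+20 y+38, thin tube in the small hole x-22 y-54 (mm). Lift them straight out until the feet clear 62 mm.
- agar_dish: Round petri dish with agar, 65 to 69 mm across, 12 to 15 mm high, lying flat on the bench; origin at the centre of its underside. Grip it across its width.
- marker_pen: Marker pen, white with a dark cap, 14 mm thick, 132 mm long along its y, lying on the bench (it does not roll); origin at its middle on the bench side, z up. Either end may point either way in the channel.
- thin_tube: Thin capped centrifuge tube, 17 mm across (cap 20 mm), 120 mm tall, standing in the rack; origin at its foot, z up along the tube. Lift it by the cap, the top 20 mm or so; 10 to 30 g.
- thick_tube: Thick capped centrifuge tube, 29 mm across (cap 32 mm), 117 mm tall, standing in the rack; origin at its foot, z up along the tube. Lift it by the cap, the top 20 mm or so; 30 to 65 g.
- white_bottle: White bottle with a white cap, 62 mm across, 120 mm tall, standing on the bench; origin at the centre of its foot. Grip it round the body; 75 to 155 g.
- brown_bottle: Brown bottle with a black cap, 48 mm across, 95 mm tall, standing on the bench; origin at the centre of its foot. Belongs to neither kit: leave it alone.
- bench_timer: Small white timer with three keys, 62 by 62 by 16 mm, lying on the bench; origin at the centre of its underside. Belongs to neither kit: leave it alone.
There are look-alikes about, which are no part of the job. There is more than one size of the thick_tube; the one meant has the size given above.

How it is judged:
By the outcome, as a careful person would: the job done as asked, in the order asked, and still so for the second after the job is handed in, with the robot touching nothing.
It also fails if it takes over 128 s, if anything falls off the work surface, if the arm or the gripper's body presses on something with over 40 N, if the wrist force passes 120 N, or if a joint passes its speed limit or range.

ROBOT

A 7-joint arm with a two-finger parallel gripper is mounted at the origin on the work surface; the furniture and walls round the work are solid. World frame = base frame: x ahead of the robot, y to its left, z up, the work surface at z = 0. Lengths are in m, angles in rad, forces in N, time in s.
With the tool pointing down it reaches from about 0.35 to 0.9 m from the base axis. Payload 7.2 kg.
Tool frame: the origin (TCP) lies on the centre line of the jaws, within the pads' length; the fingertips stand 17 mm ahead of it and the grasp point (between the pads) lies 2 mm behind it; z points along the fingers, x is the direction in which the jaws open and shut, and the axes are right-handed (so a half turn about z gives the same grasp; the last joint's range is limited). The gripper opens to 88 mm and grips with 3 to 60 N. Pads are 20 mm wide; open, the fingers measure 115 mm over their backs; the gripper's body (75 mm by 178 mm) begins 61 mm behind the grasp point.
Start: joints at [-1.408, 0.411, -0.013, 1.596, 0.006, 1.134, -0.082], TCP at [0.143, 0.608, 0.205] pointing down, gripper open.
Joint ranges: [-2.95, 2.95], [-0.29, 1.99], [-1.47, 1.44], [0.14, 2.54], [-1.03, 4.17], [0.13, 1.85], [-2.86, 2.86]. Speed limits (rad/s): [2.39, 2.39, 3.01, 3.01, 3.14, 3.14, 3.14].

INTERFACE

Orientations are given as a unit quaternion [x, y, z, w].
In Python, from cell import sensors, optics, arm, models gives the robot as it stands.
- The arm moves only by the shell command python3 -m handwheel 'ROWS' [FORCE]. ROWS is JSON, a list of rows, each a list of 7 numbers: the shift along the tool's x, y, z in m, then the turn, a rotation vector about the tool's x, y, z in rad, then the closure, from 0 (fully open) to 1 (shut). In form: [[dx, dy, dz, ax, ay, az, claw], ...]. A call has 1 to 10 rows; each row shifts and turns the commanded pose from where the row before left it, along the tool's axes as they then stand; what a row does not reach is not made up. A row lasts 1/8 s, in which the tool goes at most 62.5 mm and 10.7 degrees, less where a joint would pass 70% of its speed; a pose out of reach is approached as far as the arm can. A call is refused whole if a number of a shift passes 0.0625 or a number of a turn 0.188, either way. A call with a gripper value outside its range is refused whole. The fingers move at their own pace and stop on an object; FORCE is the grip in N (left out, the last holds). Time passes only in rows, so rows that do not move let the fingers close. It gives the time, the measured TCP pose, the force and the opening at its end, in the units of the state.
- sensors.observe(): the state, without advancing time (a new reading comes with each control period).
- optics.read_camera(name): name is "side" or "top"; returns (picture, depth): 420x560x3 uint8, red, green, blue; 420x560 float32, m along the optical axis (not along the pixel's ray), 0 where there is no reading.
- optics.calibration(name): a dict with "intrinsics" (3x3 intrinsics, pixels), "k1" (the pictures are not rectified: a ray, as slopes to the right and down, at radius r is drawn at 1 + k1 r^2 times it, then the intrinsics apply), "position" and "attitude" of the camera in the world. Camera axes: x right, y up, looking along -z (the intrinsics and any distortion apply to the point x, -y, -z); pixel columns grow to the right and rows downward; lengths in m; the calibration is good to about 2 mm. A picture is of the moment at which its call begins. calibration takes no time and is no camera call.
- arm.hand_in(): hands the job in, once; it reports no verdict.
Trained networks look in the newest picture that a camera, given by its name, has taken for a name from the list of things; names that differ only in an ending like _2 or _b are one class to them, and where a whole thing is asked for, a point or a joint stands for the part that bears it (a point fixed in the world has none). Each returns a list of dicts, best first, with "score" (0 to 1); they miss things now and then, are a little off and sometimes report something else, mostly with a low value. They report only what shows in the picture. A call takes as long as a camera call. They do not tell look-alikes from the thing itself.
- models.spot_in(camera, target): "xyz" ([x, y, z] in m, in world coordinates, good to about 4 mm: the middle of the surface that is visible of it).
- models.silhouettes(camera, target): "pixels" (420x560 bool, what is visible of it).
The state is a dict: "t": time; "joints": joint angles; "joint_vel": joint speeds; "effort": joint torques, N m; "eef_pos": TCP position; "eef_rot": TCP orientation; "wrist_force": force on the tool from outside, world axes, zero at the start; "torque": the same for the moment, N m; "width": finger opening in m.
Only numpy, scipy, OpenCV 4.12 (cv2) and the standard library are available. Lean on these libraries where they do the work, as an engineer would, in place of code of your own. Each camera call takes 0.05 s, during which the arm holds its last target. There are 200 camera calls.

## Working session

There is one attempt and no reset: what is moved stays moved. The work goes in short steps, Python scripts to look and compute and a shell command to move; the robot and the scene stay as the last step left them, time stands still between calls to the robot, and variables do not carry over. Pictures are saved under pics/ and viewed, about 12 in all and at most 16, crops included, and the job is handed in when it is done.

```bash
ls; mkdir -p pics
cat > h.py <<'E'
import numpy as np, cv2
from scipy.spatial.transform import Rotation as R
from cell import sensors, optics, arm, models
def cloud(name):
    im,d=optics.read_camera(name); c=optics.calibration(name)
    K=np.array(c["intrinsics"]);k1=c["k1"]
    v,u=np.mgrid[0:d.shape[0],0:d.shape[1]].astype(float)
    xd=(u-K[0,2])/K[0,0]; yd=(v-K[1,2])/K[1,1]
    x,y=xd.copy(),yd.copy()
    for _ in range(15):
        f=1+k1*(x*x+y*y); x,y=xd/f,yd/f
    P=np.stack([x*d,-y*d,-d],-1)
    A=np.array(c["attitude"]); Rm=A if A.shape==(3,3) else R.from_quat(A).as_matrix()
    W=P@Rm.T+np.array(c["position"]); W[d==0]=np.nan
    return im,d,W
def save(im,n,box=None,s=1):
    if box: im=im[box[1]:box[3],box[0]:box[2]]
    cv2.imwrite('pics/'+n,cv2.resize(im[:,:,::-1],None,fx=s,fy=s,interpolation=cv2.INTER_CUBIC))
E
python3 - <<'E'
from h import *
print(sensors.observe())
for n in("top","side"):
    im,d,W=cloud(n); save(im,n+'0.png',s=1.4); np.savez('/tmp/'+n,im=im,W=W); print(n,optics.calibration(n))
    for t in "plating_carrier extraction_carrier tube_rack agar_dish marker_pen thin_tube thick_tube white_bottle brown_bottle bench_timer".split():
        for o in models.spot_in(n,t)[:4]: print(t,np.round(o['xyz'],3),round(o['score'],2))
E
```

```text
pics
{'t': 0.0, 'joints': array([-1.40820016,  0.41189215, -0.0127329 ,  1.59701594,  0.00559041,
        1.13429716, -0.08221466]), 'joint_vel': array([ 1.04187875e-03,  4.54090606e-04,  1.23280904e-03,  3.53921807e-04,
        2.96978189e-05, -8.81936613e-04, -3.76199986e-04]), 'effort': array([ 7.21400174e-04, -5.87961638e+01,  6.42446503e-01, -2.91073126e+01,
       -5.36898023e-02,  1.85847294e-02,  1.52968860e-04]), 'eef_pos': array([0.14287788, 0.60791366, 0.20412532]), 'eef_rot': array([ 7.83813636e-01,  6.20995621e-01, -5.87587718e-04,  5.25926746e-04]), 'wrist_force': array([-1.05601968, -0.58286858,  0.41120769]), 'torque': array([ 0.01105331,  0.01034242, -0.03519575]), 'width': 0.08801389730227119}
top {'intrinsics': array([[521.61440293,   0.        , 279.79115753],
       [  0.        , 521.61440293, 207.63945689],
       [  0.        ,   0.        ,   1.        ]]), 'k1': -0.2022452854027473, 'position': array([ 0.22548773, -0.11447845,  1.66498727]), 'attitude': array([-0.06111552,  0.05519826,  0.70912018, -0.70026182])}
plating_carrier [ 0.598 -0.298  0.008] 0.87
e
[... 631 characters left out ...]
'k1': -0.020835771889167132, 'position': array([1.38073095, 0.15412528, 0.59004947]), 'attitude': array([0.30149285, 0.39554019, 0.70136273, 0.5106274 ])}
plating_carrier [ 0.611 -0.293  0.008] 0.71
extraction_carrier [ 0.497 -0.12   0.006] 0.7
extraction_carrier [0.478 0.067 0.092] 0.41
tube_rack [0.463 0.101 0.04 ] 0.79
agar_dish [ 0.471 -0.356  0.018] 0.78
marker_pen [ 0.525 -0.458  0.011] 0.83
thin_tube [0.476 0.064 0.091] 0.75
thick_tube [ 0.34  -0.106  0.102] 0.95
thick_tube [0.401 0.233 0.052] 0.7
thick_tube [0.418 0.142 0.081] 0.65
white_bottle [ 0.434 -0.244  0.062] 0.85
brown_bottle [0.417 0.019 0.061] 0.9
bench_timer [ 0.641 -0.449  0.012] 0.84
bench_timer [0.416 0.017 0.06 ] 0.28
```

View pics/top0.png

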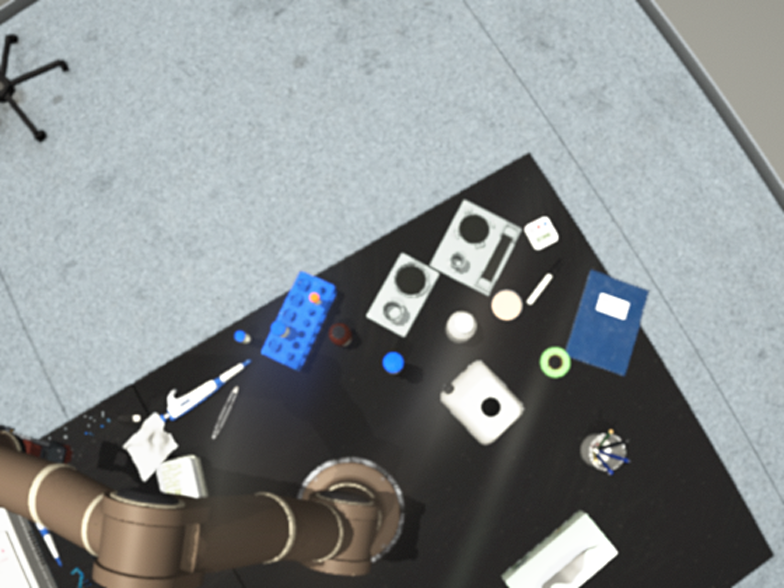

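View pics/side0.png

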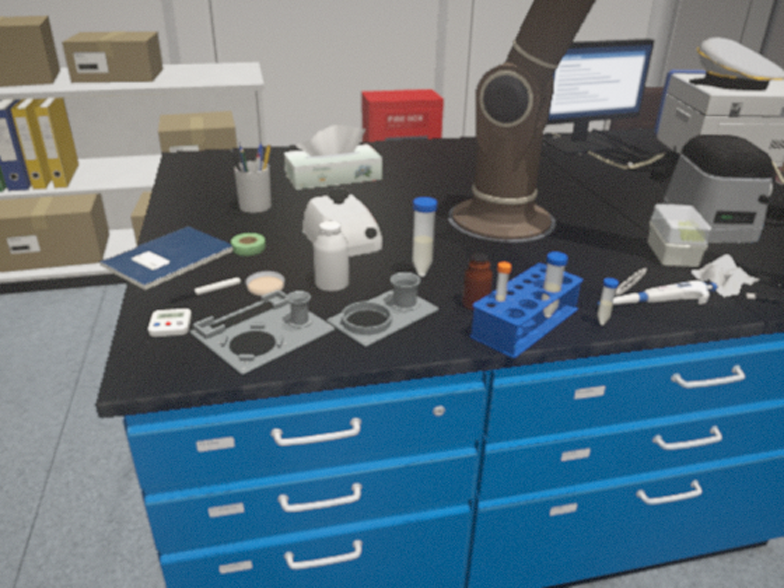

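The top view (1.4x pixels) shows three blue-capped tubes: (393,363), tall and standing free; (242,337), small and free; and (288,333), in the rack. The rack one is 117 mm tall by its hole and height. The thin orange tube is at (314,297), dish at (508,305), pen at (540,290), white bottle at (461,326). Next I measure poses and take an enlarged crop of the tubes.

Run:
```python
from h import *
D={}
for n in("top","side"):
    im,d,W=cloud(n)
    if n=="side": save(im,'tubes.png',(270,120,470,270),4)
    if n=="top": save(im,'car.png',(180,130,410,270),3.4)
    def sel(t,zr,near=None):
        L=models.silhouettes(n,t)
        if near is not None:
            L=[o for o in L if o['pixels'].any() and np.linalg.norm(np.nanmedian(W[o['pixels']],0)[:2]-near)<.06]
        if not L: return None
        m=cv2.erode(L[0]['pixels'].astype(np.uint8),np.ones((2,2)))>0
        P=W[m]; P=P[np.isfinite(P[:,0])]; return P[(P[:,2]>zr[0])&(P[:,2]<zr[1])]
    for t,zr,nr in [("plating_carrier",(.0,.016),(.6,-.295)),("extraction_carrier",(.0,.016),(.49,-.12)),("tube_rack",(.052,.072),(.45,.105)),("agar_dish",(.007,.02),(.467,-.36)),("marker_pen",(.005,.03),(.525,-.458)),("bench_timer",(.008,.03),(.635,-.45))]:
        P=sel(t,zr,nr)
        if P is None or len(P)<5: print(n,t,None);continue
        c,s,a=cv2.minAreaRect(P[:,:2].astype(np.float32)*1000)
        print(n,t,len(P),'c',np.round(c,1),'size',np.round(s,1),'ang',round(a,1),'zmed',round(np.median(P[:,2])*1000,1))
    for t,h,nr in [("thin_tube",.105,(.475,.065)),("thick_tube",.105,(.41,.14)),("white_bottle",.0,(.42,-.245)),("brown_bottle",.0,(.41,.018)),("thick_tube",.1,(.335,-.105))]:
        P=sel(t,(h,.2),nr)
        if P is None or len(P)<5: print(n,t,None);continue
        (x,y),r=cv2.minEnclosingCircle(P[:,:2].astype(np.float32)*1000)
        zt=np.percentile(P[:,2],97); Q=P[P[:,2]>zt-.008]
        print(n,t,len(P),'circ',round(x,1),round(y,1),round(r,1),'ztop',round(zt,4),'topmean',np.round(Q.mean(0),4))
```

```text
top plating_carrier 2098 c [ 603.9 -301.1] size [151.8 181.2] ang 61.2 zmed 8.7
top extraction_carrier 1285 c [ 491.4 -127.2] size [ 98.7 169.4] ang 60.2 zmed 8.3
top tube_rack 1030 c [430.5 105.2] size [ 85.7 203. ] ang 64.9 zmed 61.9
top agar_dish 281 c [ 463.2 -366. ] size [66.2 63.4] ang 61.9 zmed 14.4
top marker_pen 63 c [ 519.9 -459.6] size [  9.3 120.9] ang 49.4 zmed 12.0
top bench_timer 246 c [ 630.5 -452. ] size [52.8 59. ] ang 27.8 zmed 14.7
top thin_tube 22 circ 469.3 64.4 7.4 ztop 0.1296 topmean [0.4706 0.065  0.1257]
top thick_tube None
top white_bottle 325 circ 408.2 -253.9 30.4 ztop 0.1252 topmean [ 0.4106 -0.2538  0.1215]
top brown_bottle 215 circ 400.0 13.9 26.1 ztop 0.0996 topmean [0.3993 0.0168 0.0958]
top thick_tube 135 circ 326.3 -104.1 19.1 ztop 0.1596 topmean [ 0.326  -0.104   0.1547]
side plating_carrier 2689 c [ 604.5 -297.6] size [155.3 177.2] ang 62.0 zmed 8.7
side extraction_carrier 1264 c [ 473.  -114.3] size [100.1 225. ] ang 62.0 zmed 9.0
side tube_rack 1081 c [435.7 108.8] size [ 83.7 202.5] ang 64.8 zmed 62.4
side agar_dish 309 c [ 467.8 -360.6] size [62.8 65.1] ang 81.7 zmed 15.2
side marker_pen 98 c [ 522.1 -454.7] size [ 10.8 117.7] ang 50.7 zmed 8.9
side bench_timer 395 c [ 636.  -449.9] size [60.2 60.6] ang 29.5 zmed 14.2
side thin_tube 50 circ 477.1 66.1 7.6 ztop 0.1245 topmean [0.4773 0.0655 0.1217]
side thick_tube 124 circ 410.6 142.5 15.4 ztop 0.123 topmean [0.4123 0.142  0.1202]
side white_bottle 954 circ 418.4 -248.9 29.0 ztop 0.1209 topmean [ 0.4197 -0.2479  0.1189]
side brown_bottle 514 circ 323.1 9.7 101.2 ztop 0.096 topmean [0.4056 0.0169 0.0943]
side thick_tube 311 circ 334.1 -102.1 18.4 ztop 0.1547 topmean [ 0.3373 -0.101   0.1523]
```

View pics/tubes.png

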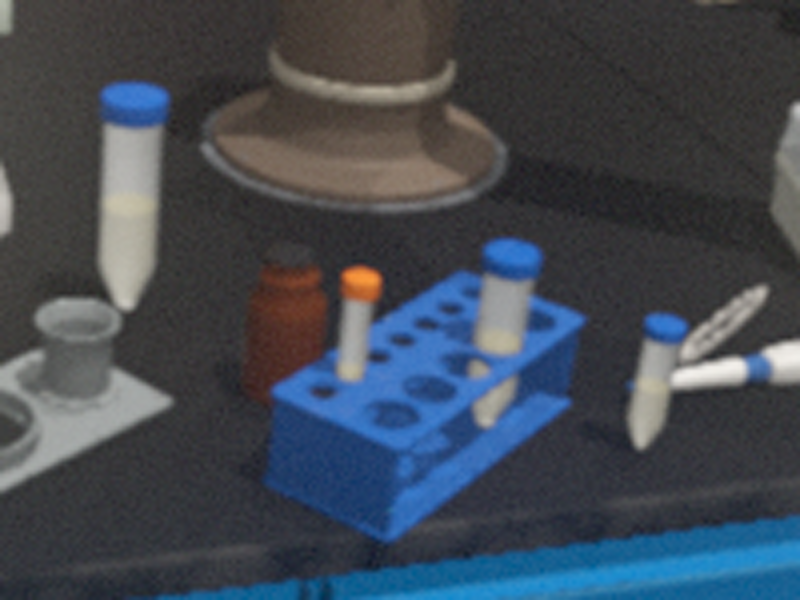

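View pics/car.png

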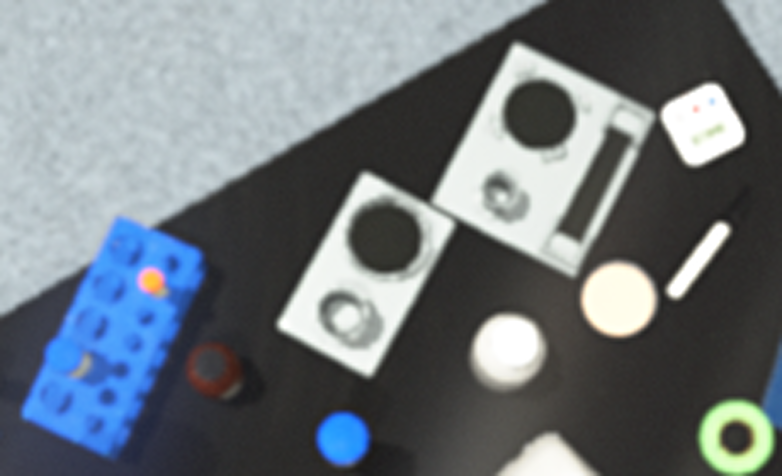

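The tube crop shows the rack's blue-capped tube at (510,260), about 120 mm at its top, next to the tall 155 mm one at (135,105) and the small one at (660,330). The rack tube is the one meant. The carrier crop fixes both yaws at about 61°, with the plating dish place at (540,115) and its collar at (505,195), and the extraction ring at (385,235) and its collar at (350,318). The rack yaw is 64.9°. Now an arc round the base toward the dish.

```bash
cat >> h.py <<'E'
def frame(x,y,yaw):
    a=np.radians(yaw);return np.array([x,y]),np.array([[np.cos(a),-np.sin(a)],[np.sin(a),np.cos(a)]])
def loc(f,lx,ly): return f[0]+f[1]@np.array([lx,ly])
PL=frame(604.2,-299.4,61.6); EX=frame(493.2,-125.4,61); RK=frame(433.1,107,64.9)
T=dict(dish=(465.5,-363.3),pen=(521,-457),bottle=(413.5,-251),
 dishp=loc(PL,24,-36),thinp=loc(PL,24,58),penp=loc(PL,-54,0),botp=loc(EX,0,-38),thickp=loc(EX,0,50),
 thin=loc(RK,-22,-54),thick=loc(RK,20,38))
def plan(x,y,z,yaw):
    "mm, deg: turn about tool z needed, then the shift in tool axes after the turn (and levelling)"
    s=sensors.observe(); p=s['eef_pos']*1000; r=R.from_quat(s['eef_rot'])
    t=R.from_matrix(np.array([[np.cos(np.radians(yaw)),np.sin(np.radians(yaw)),0],[np.sin(np.radians(yaw)),-np.cos(np.radians(yaw)),0],[0,0,-1]]).T)
    print('t',round(s['t'],2),'pos',p.round(1),'w',round(s['width']*1000,1),'F',np.round(s['wrist_force'],1),'j',s['joints'].round(2))
    print('turn',(r.inv()*t).as_rotvec().round(3),'shift after turn mm',t.inv().apply(np.array([x,y,z])-p).round(1),'| before turn',r.inv().apply(np.array([x,y,z])-p).round(1))
E
python3 -m handwheel '[[0,0.06,0,0,0,0.1,0],[0,0.06,0,0,0,0.1,0],[0,0.06,0,0,0,0.1,0],[0,0.06,0,0,0,0.1,0],[0,0.06,0,0,0,0.1,0],[0,0.06,0,0,0,0.1,0],[0,0.06,0,0,0,0.1,0],[0,0.06,0,0,0,0.1,0],[0,0.06,0,0,0,0.1,0],[0,0.06,0,0,0,0.1,0]]' 30
python3 -c "
from h import *
for k,v in T.items(): print(k,np.round(v,1))
plan(465,-363,150,-118.4)"
```

```text
t: 3.55
eef_pos: [0.5912, 0.2446, 0.2049]
eef_rot: [0.986, 0.168, 0.0, -0.0]
wrist_force: [0.3, -0.4, 0.5]
width: 0.088
dish [ 465.5 -363.3]
pen [ 521 -457]
bottle [ 413.5 -251. ]
dishp [ 647.3 -295.4]
thinp [ 564.6 -250.7]
penp [ 578.5 -346.9]
botp [ 526.4 -143.8]
thickp [ 449.5 -101.2]
thin [472.7  64.2]
thick [407.2 141.2]
t 3.55 pos [591.2 244.6 204.9] w 88.0 F [ 0.3 -0.4  0.5] j [-0.72  0.45  0.36  1.58 -0.17  1.15  0.01]
turn [-1.000e-03 -0.000e+00  2.403e+00] shift after turn mm [ 594.5 -177.9   54.9] | before turn [-320.   531.7   54.8]
```

```bash
python3 -m handwheel '[[0,0.06,0,0,0,0.1,0],[0,0.06,0,0,0,0.1,0],[0,0.06,0,0,0,0.1,0],[0,0.06,0,0,0,0.1,0],[0,0.06,0,0,0,0.1,0],[0,0.06,0,0,0,0.1,0],[0,0.06,0,0,0,0.1,0],[0,0.06,0,0,0,0.1,0],[0,0.06,0,0,0,0.1,0],[0,0.06,0,0,0,0.1,0]]' >/dev/null
python3 -m handwheel '[[0,0,0,0,0,0.175,0],[0,0,0,0,0,0.175,0],[0,0,0,0,0,0.175,0],[0,0,0,0,0,0.175,0],[0,0,0,0,0,0.175,0],[0,0,0,0,0,0.175,0],[0,0,0,0,0,0.175,0],[0,0,0,0,0,0.175,0]]'
python3 -c "
from h import *
plan(*T['dish'],100,-118.4)
im,d,W=cloud('top'); save(im,'grip.png',(280,130,420,270),4)
im,d,W=cloud('side'); save(im,'grip2.png',(100,70,300,260),3)
"
```

```text
t: 5.8
eef_pos: [0.5272, -0.3257, 0.205]
eef_rot: [-0.513, 0.859, 0.0, 0.0]
wrist_force: [0.2, 0.0, -0.7]
width: 0.0879
t 5.8 pos [ 527.2 -325.7  205. ] w 87.9 F [ 0.2  0.  -0.7] j [-0.22  0.59  1.06  1.66 -0.54  1.22 -1.1 ]
turn [-0.     0.     0.001] shift after turn mm [ 62.4  36.4 105. ] | before turn [ 62.4  36.5 104.9]
```

View pics/grip.png

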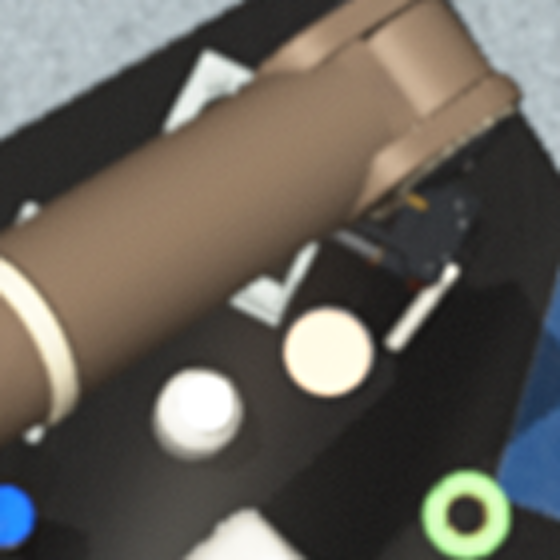

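The top crop shows the dish clear at (328,352), with the gripper beyond it at (440,215) and the pen at (425,305). Going down on the dish.

```bash
python3 -m handwheel '[[0.031,0.018,0.03,0,0,0,0],[0.031,0.018,0.03,0,0,0,0],[0,0,0.04,0,0,0,0],[0,0,0.04,0,0,0,0],[0,0,0.03,0,0,0,0],[0,0,0.014,0,0,0,0],[0,0,0,0,0,0,0],[0,0,0,0,0,0,0.15],[0,0,0,0,0,0,0.4],[0,0,0,0,0,0,0.4]]' 8
python3 -m handwheel '[[0,0,0,0,0,0,0.5],[0,0,0,0,0,0,0.5],[0,0,0,0,0,0,0.5]]' 12
python3 -c "
from h import *
plan(*T['dishp'],100,-118.4)"
```

```text
t: 7.15
eef_pos: [0.4666, -0.3639, 0.0216]
eef_rot: [-0.515, 0.857, -0.0, 0.0]
wrist_force: [-0.3, -0.2, -0.6]
width: 0.0614
t: 7.52
eef_pos: [0.4661, -0.3637, 0.0209]
eef_rot: [-0.515, 0.857, 0.0, -0.0]
wrist_force: [0.4, 0.3, 0.3]
width: 0.044
t 7.53 pos [ 466.1 -363.7   20.9] w 44.0 F [0.4 0.3 0.3] j [-0.01  0.74  0.87  1.88 -0.73  0.87 -0.83]
turn [0.    0.    0.006] shift after turn mm [-146.2 -126.9  -79.1] | before turn [-145.4 -127.8  -79.1]
```

```bash
python3 -c "
from h import *
im,d,W=cloud('side'); save(im,'miss.png',(110,140,310,290),4)
for o in models.spot_in('side','agar_dish'): print(o)
im,d,W=cloud('top')
for o in models.spot_in('top','agar_dish'): print(o)
"
```

```text
{'xyz': [0.4701, -0.3545, 0.0176], 'score': 0.61}
{'xyz': [0.4417, -0.3575, 0.0156], 'score': 0.59}
```

View pics/miss.png

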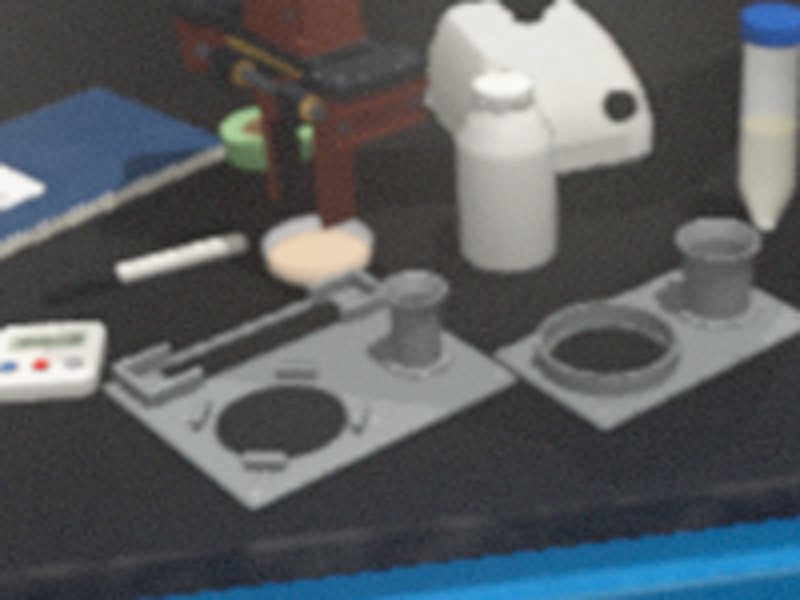

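```bash
python3 -c "
from h import *
im,d,W=cloud('side')
for (u,v) in [(340,210),(340,190),(335,222),(275,185),(275,195),(320,260),(270,245),(370,245),(345,150)]:
    print(u,v,W[140+v//4,110+u//4].round(4),im[140+v//4,110+u//4])
save(im,'miss2.png',(110,140,310,290),4)
print(sensors.observe())
"
```

```text
340 210 [ 0.4814 -0.3356  0.0516] [86 54 51]
340 190 [ 0.4789 -0.3358  0.0643] [87 59 52]
335 222 [ 0.482  -0.3415  0.0424] [88 64 61]
275 185 [ 0.4624 -0.3929  0.0493] [77 55 50]
275 195 [ 0.4634 -0.3929  0.044 ] [81 51 45]
320 260 [ 0.4877 -0.3493  0.0153] [236 213 185]
270 245 [ 0.4818 -0.3888  0.0165] [186 181 177]
370 245 [ 0.4595 -0.3296  0.0156] [161 154 144]
345 150 [ 0.4791 -0.3307  0.0927] [87 60 50]
{'t': 7.775, 'joints': array([-0.0128612 ,  0.73898231,  0.86626438,  1.88201592, -0.73290275,
        0.87419834, -0.83344009]), 'joint_vel': array([ 1.81690571e-04, -1.34458593e-03, -1.23355470e-03, -1.13346573e-04,
       -2.11852572e-04,  5.79131447e-05,  3.42535165e-04]), 'effort': array([-4.43906334e-03, -5.68112147e+01,  1.66367805e+01, -1.83806348e+01,
       -3.37641500e-02, -4.16291831e-02,  6.38582128e-05]), 'eef_pos': array([ 0.46611715, -0.36374632,  0.02091097]), 'eef_rot': array([-5.14791355e-01,  8.57315497e-01,  8.25568292e-06, -9.86227806e-06]), 'wrist_force': array([0.37864194, 0.92152562, 0.77890275]), 'torque': array([0.00142872, 0.13178565, 0.03348222]), 'width': 0.04393553167988391}
```

The side crop shows the fingers, tips at about (335,222) and (275,195), hanging about 25 mm above the untouched dish at (320,255). The reported height disagrees with the camera, so I measure the tips over their whole area.

```bash
cat >> h.py <<'E'
def tips(show=False):
    "finger surface seen by the side camera, relative to measured TCP"
    im,d,W=cloud('side'); s=sensors.observe(); p=s['eef_pos']
    hsv=cv2.cvtColor(im,cv2.COLOR_RGB2HSV).astype(int)
    m=(np.abs(W[...,0]-p[0])<.06)&(np.abs(W[...,1]-p[1])<.06)&(W[...,2]<p[2]+.1)&(im.max(-1)<120)&(hsv[...,1]>60)&((hsv[...,0]<15)|(hsv[...,0]>165))&(W[...,2]>.008)
    P=W[m]; print('n',m.sum(),'zmin pct',np.round(np.percentile(P[:,2],[0,2,5,10])*1000,1))
    for sgn in (-1,1):
        ax=R.from_quat(s['eef_rot']).as_matrix()[:,0]; q=(P-p)@ax
        Q=P[(q*sgn>0)]; 
        if len(Q): print(sgn,len(Q),'zmin',np.round(np.percentile(Q[:,2],[1,5])*1000,1),'mean',(Q.mean(0)*1000).round(1))
    return im,W
E
python3 -c "
from h import *
tips()"
python3 -m handwheel '[[0,0,0,0,0,0,0.3],[0,0,0,0,0,0,0],[0,0,0,0,0,0,0],[0,0,0,0,0,0,0],[0,0,0,0,0,0,0],[0,0,0.006,0,0,0,0],[0,0,0,0,0,0,0]]'
python3 -c "
from h import *
im,W=tips()"
```

```text
n 265 zmin pct [39.7 44.5 46.9 50.6]
-1 185 zmin [44.3 46.9] mean [ 483.7 -337.4   73.7]
1 80 zmin [41.1 47.4] mean [ 462.1 -391.2   85.2]
t: 8.7
eef_pos: [0.4659, -0.3634, 0.0143]
eef_rot: [-0.515, 0.857, 0.0, -0.0]
wrist_force: [0.1, 0.6, 0.4]
width: 0.0874
n 304 zmin pct [32.  37.4 39.9 42.7]
-1 207 zmin [37.2 39.8] mean [ 493.5 -316.9   69.2]
1 97 zmin [35.6 40.4] mean [ 449.  -408.3   83.3]
```

```bash
python3 -m handwheel '[[0,0,0.006,0,0,0,0],[0,0,0.006,0,0,0,0],[0,0,0,0,0,0,0]]'
python3 -c "
from h import *
im,W=tips(); save(im,'low.png',(110,140,310,290),4)"
```

```text
t: 9.12
eef_pos: [0.4662, -0.3637, 0.0026]
eef_rot: [-0.515, 0.857, 0.0, 0.0]
wrist_force: [0.3, 0.0, 1.5]
width: 0.0879
n 297 zmin pct [21.5 25.2 27.4 31.8]
-1 203 zmin [24.6 27.5] mean [ 493.4 -316.9   57.2]
1 94 zmin [24.7 29.1] mean [ 449.7 -408.2   72.7]
```

View pics/low.png

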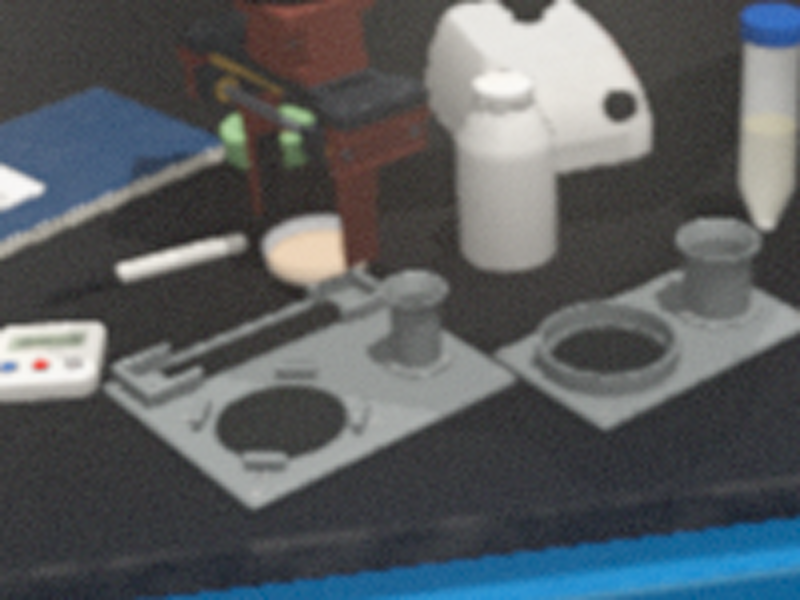

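The crop shows the right finger tip at (360,262), about to land on the carrier's corner and channel end at (345,285). The tips are really about 18 mm above the reported TCP height, so heights carry an offset of about +35 mm. I will lift, turn the jaws to yaw -15° to clear the carrier, and go down by the camera's height.

```bash
python3 -m handwheel '[[0,0,-0.03,0,0,0,0],[0,0,-0.03,0,0,0,0],[0,0,0,0,0,-0.18,0],[0,0,0,0,0,-0.18,0],[0,0,0,0,0,-0.18,0],[0,0,0,0,0,-0.18,0],[0,0,0,0,0,-0.18,0],[0,0,0,0,0,-0.18,0],[0,0,0,0,0,-0.18,0],[0,0,0,0,0,-0.18,0]]'
python3 -m handwheel '[[0,0,0,0,0,-0.18,0],[0,0,0,0,0,-0.18,0],[0,0,0.025,0,0,0,0],[0,0,0.025,0,0,0,0],[0,0,0,0,0,0,0]]'
python3 -c "
from h import *
plan(467,-361.5,-14,-15)
im,W=tips(); save(im,'low2.png',(110,140,310,290),4)"
```

```text
t: 10.42
eef_pos: [0.466, -0.3636, 0.0627]
eef_rot: [0.953, -0.302, -0.0, -0.0]
wrist_force: [0.1, -0.4, 0.1]
width: 0.0877
t: 11.05
eef_pos: [0.4648, -0.3628, 0.0112]
eef_rot: [0.992, -0.13, -0.002, -0.001]
wrist_force: [0.6, -0.2, -0.0]
width: 0.0879
t 11.05 pos [ 464.8 -362.8   11.2] w 87.9 F [ 0.6 -0.2 -0. ] j [ 0.28  0.61  0.41  1.87 -0.35  0.74  0.63]
turn [-0.001  0.004  0.002] shift after turn mm [ 1.8 -1.8 25.2] | before turn [ 1.9 -1.8 25.2]
n 323 zmin pct [31.3 33.6 35.9 40.6]
-1 135 zmin [33.1 39. ] mean [ 420.5 -343.4   78.7]
1 188 zmin [32.6 34.9] mean [ 517.3 -373.4   65.8]
```

View pics/low2.png

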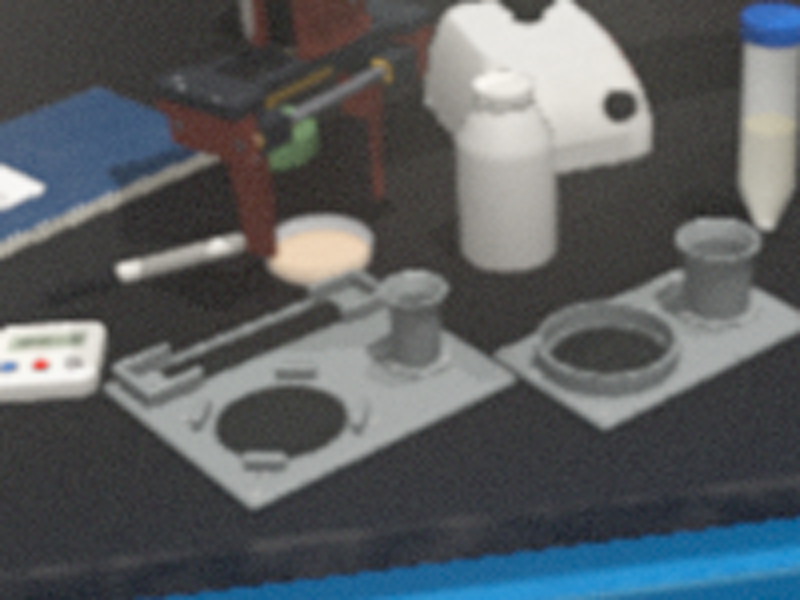

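The crop shows the fingers at (260,250) and (378,195), one each side of the dish at (320,250), well clear of carrier and bottle. Down another 25 mm, then close.

```bash
python3 -m handwheel '[[0.002,-0.002,0.008,0,-0,0,0],[0,0,0.008,0,0,0,0],[0,0,0.006,0,0,0,0],[0,0,0.003,0,0,0,0],[0,0,0,0,0,0,0.1],[0,0,0,0,0,0,0.25],[0,0,0,0,0,0,0.35],[0,0,0,0,0,0,0.35]]' 8
python3 -c "
from h import *
tips()"
```

```text
t: 12.1
eef_pos: [0.4687, -0.3624, -0.0119]
eef_rot: [0.992, -0.13, 0.0, 0.0]
wrist_force: [-0.7, -0.4, 0.8]
width: 0.0644
n 304 zmin pct [ 8.9 10.4 13.8 17.8]
-1 130 zmin [11.9 18.9] mean [ 435.7 -345.5   57.4]
1 174 zmin [ 9.6 11.9] mean [ 510.3 -369.4   43.4]
```

```bash
python3 -m handwheel '[[0,0,0,0,0,0,0.4],[0,0,0,0,0,0,0.4],[0,0,-0.02,0,0,0,0.4],[0,0,-0.03,0,0,0,0.4],[0,0,-0.03,0,0,0,0.4],[0,0,0,0,0,0.117,0.4],[0,0,0,0,0,0.117,0.4],[0,0,0,0,0,0,0.4]]' 14
python3 -c "
from h import *
plan(*T['dishp'],40,-28.4)
im,W=tips(); print([ (o['xyz'],o['score']) for o in models.spot_in('side','agar_dish')])"
```

```text
t: 13.15
eef_pos: [0.4689, -0.3623, 0.069]
eef_rot: [0.97, -0.244, 0.0, 0.0]
wrist_force: [-0.2, -0.7, -0.9]
width: 0.0643
t 13.15 pos [ 468.9 -362.3   69. ] w 64.3 F [-0.2 -0.7 -0.9] j [ 0.2   0.55  0.52  1.84 -0.35  0.85  0.4 ]
turn [ 0.    -0.001  0.003] shift after turn mm [ 125.1 -143.7   29. ] | before turn [ 125.5 -143.4   29.1]
n 353 zmin pct [88.5 90.4 94.4 99.2]
-1 152 zmin [89.6 96.2] mean [ 440.7 -337.   137. ]
1 201 zmin [90.  92.8] mean [ 508.5 -377.3  129.9]
[([0.4723, -0.3503, 0.1007], 0.68), ([0.6065, -0.2932, 0.0063], 0.53)]
```

```bash
python3 -m handwheel '[[0.031,-0.036,0,0,0,0,0.4],[0.031,-0.036,0,0,0,0,0.4],[0.031,-0.036,0,0,0,0,0.4],[0.032,-0.035,0,0,0,0,0.4],[0,0,0.03,0,0,0,0.4],[0,0,0.022,0,0,0,0.4],[0,0,0,0,0,0,0.4]]'
python3 -c "
from h import *
plan(*T['dishp'],-4,-28.4)
im,W=tips(); save(im,'d.png',(120,190,260,280),5.5)
m=models.silhouettes('side','agar_dish')[0]['pixels']; P=W[m]; P=P[np.isfinite(P[:,0])]; print('dish',np.median(P,0),cv2.minEnclosingCircle(P[:,:2].astype(np.float32)))"
```

```text
t: 14.12
eef_pos: [0.6442, -0.2956, 0.0138]
eef_rot: [0.97, -0.245, -0.002, -0.0]
wrist_force: [-0.5, 0.1, 0.4]
width: 0.0642
t 14.12 pos [ 644.2 -295.6   13.8] w 64.2 F [-0.5  0.1  0.4] j [ 0.07  0.79  0.47  1.55 -0.42  0.92  0.18]
turn [0.001 0.004 0.001] shift after turn mm [ 2.6 -1.7 17.8] | before turn [ 2.7 -1.7 17.8]
n 375 zmin pct [ 9.1 35.  38.  43.4]
-1 157 zmin [36.8 42.4] mean [ 615.9 -271.1   82.9]
1 218 zmin [15.4 37. ] mean [ 683.5 -311.1   71. ]
dish [ 0.64684614 -0.29010286  0.0406291 ] ((0.6194527745246887, -0.31148606538772583), 0.06386464834213257)
```

View pics/d.png

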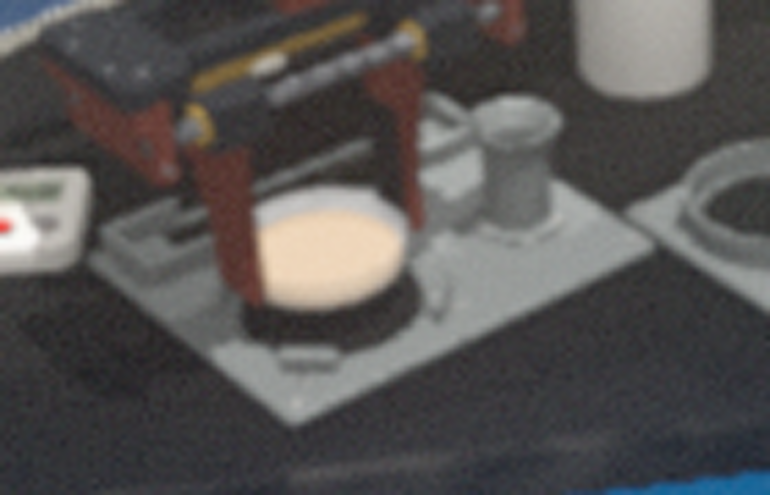

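The crop shows the dish held level at (330,250) just above its black place at (330,310), with lugs at (310,358) and (440,300) free. Small correction and down.

```bash
python3 -m handwheel '[[0.0027,-0.0022,0,0,0.003,0,0.4],[0,0,0.006,0,0,0,0.4],[0,0,0.006,0,0,0,0.4],[0,0,0.004,0,0,0,0.4],[0,0,0.002,0,0,0,0.4],[0,0,0,0,0,0,0.4]]'
python3 -c "
from h import *
plan(648,-294.5,-4,-28.4)
im,d,W=cloud('side')
m=models.silhouettes('side','agar_dish')[0]['pixels']; P=W[m]; P=P[np.isfinite(P[:,0])]; print('dish',np.median(P,0))"
```

```text
t: 14.98
eef_pos: [0.6498, -0.295, -0.0023]
eef_rot: [0.97, -0.245, 0.001, 0.0]
wrist_force: [-0.1, 0.5, 0.3]
width: 0.0642
t 14.97 pos [ 649.8 -295.    -2.3] w 64.2 F [-0.1  0.5  0.3] j [ 0.07  0.81  0.46  1.54 -0.43  0.89  0.19]
turn [ 0.    -0.003  0.002] shift after turn mm [-1.8  0.4  1.7] | before turn [-1.8  0.4  1.7]
dish [ 0.65292462 -0.28812513  0.02439814]
```

```bash
python3 -m handwheel '[[-0.0015,0,0.001,0,-0.002,0,0.4],[0,0,0.001,0,0,0,0.4],[0,0,0,0,0,0,0.4]]'
python3 -m handwheel '[[0,0,0,0,0,0,0.26],[0,0,0,0,0,0,0.2],[0,0,0,0,0,0,0.16],[0,0,0,0,0,0,0.14],[0,0,0,0,0,0,0.14]]'
python3 -m handwheel '[[0,0,-0.02,0,0,0,0.14],[0,0,-0.04,0,0,0,0.1],[0,0,-0.05,0,0,0,0],[0,0,0,0,0,0,0]]'
python3 -c "
from h import *
im,d,W=cloud('side'); save(im,'d2.png',(90,150,310,290),3.6)
m=models.silhouettes('side','agar_dish')[0]['pixels']; P=W[m]; P=P[np.isfinite(P[:,0])]; print('dish',np.median(P,0),P[:,2].min(),P[:,2].max(), cv2.minEnclosingCircle(P[:,:2].astype(np.float32)))
plan(*T['pen'],60,50)
for n in ['top','side']:
  im,d,W=cloud(n)
  m=models.silhouettes(n,'marker_pen')[0]['pixels']; P=W[m]; P=P[np.isfinite(P[:,0])]; print(n,'pen',len(P),np.median(P,0),cv2.minAreaRect(P[:,:2].astype(np.float32)*1000))"
```

```text
t: 15.45
eef_pos: [0.6486, -0.2943, -0.0038]
eef_rot: [0.97, -0.244, 0.0, 0.0]
wrist_force: [-0.9, 0.6, 3.4]
width: 0.0644
t: 16.08
eef_pos: [0.6486, -0.2943, -0.0041]
eef_rot: [0.97, -0.244, 0.0, 0.0]
wrist_force: [-0.3, -0.2, 0.3]
width: 0.0753
t: 16.58
eef_pos: [0.6512, -0.2962, 0.1125]
eef_rot: [0.97, -0.245, 0.005, 0.001]
wrist_force: [0.3, 0.1, -0.0]
width: 0.0875
dish [ 0.6547498  -0.2912024   0.02302752] 0.006789160688074447 0.02661680722483517 ((0.6441974639892578, -0.2874610424041748), 0.04600968211889267)
t 16.68 pos [ 648.9 -294.4  107.6] w 87.7 F [-0.1  0.6 -1.4] j [ 0.04  0.69  0.52  1.48 -0.37  1.07  0.14]
turn [ 1.000e-03 -3.000e-03 -1.367e+00] shift after turn mm [-206.8    6.5   47.6] | before turn [-35.7 203.9  47.3]
top pen 170 [ 0.52879489 -0.46349306  0.0103469 ] ((522.756591796875, -459.319580078125), (16.533512115478516, 136.42779541015625), 50.40998840332031)
side pen 189 [ 0.53724547 -0.46673695  0.01056241] ((521.8126220703125, -455.5503845214844), (14.761617660522461, 128.84127807617188), 50.82802963256836)
```

View pics/d2.png

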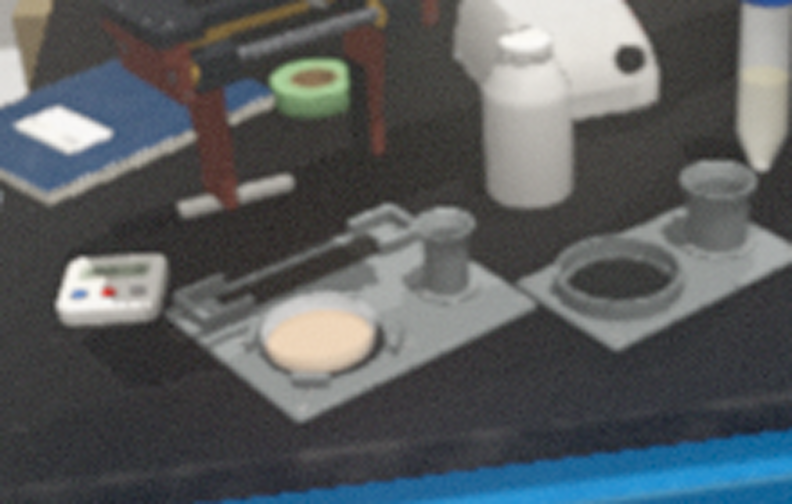

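The crop shows the dish at (320,335) sitting down among its four lugs. The contact force agreed with the height offset. Now the pen, at (522,-457) with jaws across it at 50.6°.

```bash
python3 -m handwheel '[[0,0,0,0,0,-0.172,0.3],[0,0,0,0,0,-0.172,0.5],[0,0,0,0,0,-0.172,0.5],[0,0,0,0,0,-0.173,0.5],[0,0,0,0,0,-0.173,0.5],[0,0,0,0,0,-0.173,0.5],[0,0,0,0,0,-0.172,0.5],[0,0,0,0,0,-0.172,0.5]]' >/dev/null
python3 -m handwheel '[[-0.051,0.0015,0,0,0,0,0.5],[-0.051,0.0015,0,0,0,0,0.5],[-0.052,0.0015,0.02,0,0,0,0.5],[-0.052,0.001,0.03,0,0,0,0.5],[0,0,0.025,0,0,0,0.5],[0,0,0,0,0,0,0.5]]'
python3 -c "
from h import *
plan(522.3,-457.4,-13,50.6)
im,W=tips(); save(im,'p.png',(90,150,250,270),5)"
```

```text
t: 18.62
eef_pos: [0.5203, -0.4561, 0.0278]
eef_rot: [0.904, 0.428, -0.001, -0.002]
wrist_force: [0.4, -0.7, -0.4]
width: 0.0439
t 18.62 pos [ 520.3 -456.1   27.8] w 43.9 F [ 0.4 -0.7 -0.4] j [ 0.54  0.7   0.17  1.57 -0.15  0.88  1.65]
turn [-0.005 -0.     0.001] shift after turn mm [ 0.3  2.4 40.8] | before turn [ 0.3  2.6 40.8]
n 239 zmin pct [45.9 48.2 49.1 52.4]
-1 30 zmin [48.8 49.8] mean [ 511.6 -479.3   74. ]
1 209 zmin [46.8 49.2] mean [ 542.4 -432.1   76.5]
```

View pics/p.png

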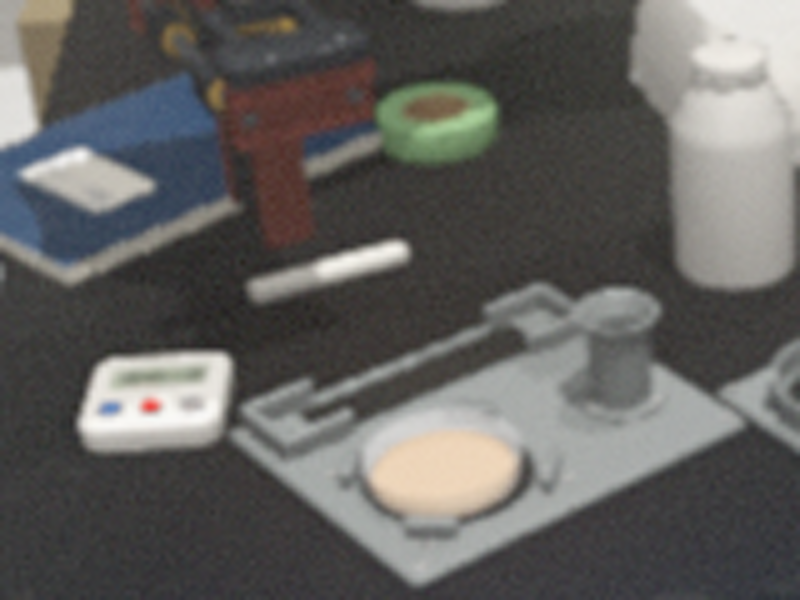

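The crop shows the finger at (285,240) over the pen's middle: white part (250,290)–(410,250), dark cap running on to about (190,310). Down and close.

```bash
python3 -m handwheel '[[0,0.0025,0.015,-0.005,0,0,0.5],[0,0,0.012,0,0,0,0.5],[0,0,0.008,0,0,0,0.5],[0,0,0.005,0,0,0,0.5],[0,0,0.001,0,0,0,0.6],[0,0,0,0,0,0,0.8],[0,0,0,0,0,0,0.95],[0,0,0,0,0,0,0.95],[0,0,0,0,0,0,0.95]]' 15
python3 -m handwheel '[[0,0,-0.03,0,0,0,0.95],[0,0,-0.04,0,0,0,0.95],[0,0,0,0,0,-0.096,0.95],[0,0,0,0,0,-0.096,0.95],[0,0,0,0,0,0,0.95]]'
python3 -c "
from h import *
plan(*T['penp'],20,61.6)
im,d,W=cloud('side')
m=models.silhouettes('side','marker_pen')[0]['pixels']; P=W[m]; P=P[np.isfinite(P[:,0])]; print('pen',len(P),np.median(P,0),cv2.minAreaRect(P[:,:2].astype(np.float32)*1000))"
```

```text
t: 19.8
eef_pos: [0.5246, -0.4591, -0.0097]
eef_rot: [0.904, 0.428, 0.001, 0.003]
wrist_force: [-1.1, -0.3, 1.9]
width: 0.0132
t: 20.42
eef_pos: [0.524, -0.4586, 0.06]
eef_rot: [0.859, 0.513, 0.001, 0.003]
wrist_force: [1.1, 1.1, -0.4]
width: 0.0134
t 20.43 pos [ 524.  -458.6   60. ] w 13.4 F [ 1.1  1.1 -0.4] j [ 0.56  0.66  0.13  1.55 -0.1   0.93  1.8 ]
turn [0.006 0.001 0.001] shift after turn mm [124.2  -5.2  40. ] | before turn [124.2  -5.3  39.9]
pen 191 [ 0.535961   -0.46331547  0.08000433] ((455.7048645019531, -464.2536315917969), (238.2678985595703, 80.84727478027344), 8.783269882202148)
```

```bash
python3 -m handwheel '[[0.042,-0.002,0,0.006,0,0,0.95],[0.042,-0.002,0,0,0,0,0.95],[0.041,-0.001,0.01,0,0,0,0.95],[0,0,0.03,0,0,0,0.95],[0,0,0,0,0,0,0.95]]'
python3 -c "
from h import *
plan(T['penp'][0]+1,T['penp'][1]+1,-2,61.6)
im,d,W=cloud('side'); save(im,'p2.png',(100,170,260,290),5)"
```

```text
t: 21.15
eef_pos: [0.5774, -0.3448, 0.0175]
eef_rot: [0.859, 0.513, -0.002, -0.002]
wrist_force: [-0.8, -0.1, 0.2]
width: 0.0135
t 21.15 pos [ 577.4 -344.8   17.5] w 13.5 F [-0.8 -0.1  0.2] j [ 0.38  0.69  0.12  1.63 -0.1   0.84  1.62]
turn [-0.005  0.001  0.002] shift after turn mm [ 0.   2.3 19.5] | before turn [ 0.1  2.4 19.5]
```

View pics/p2.png

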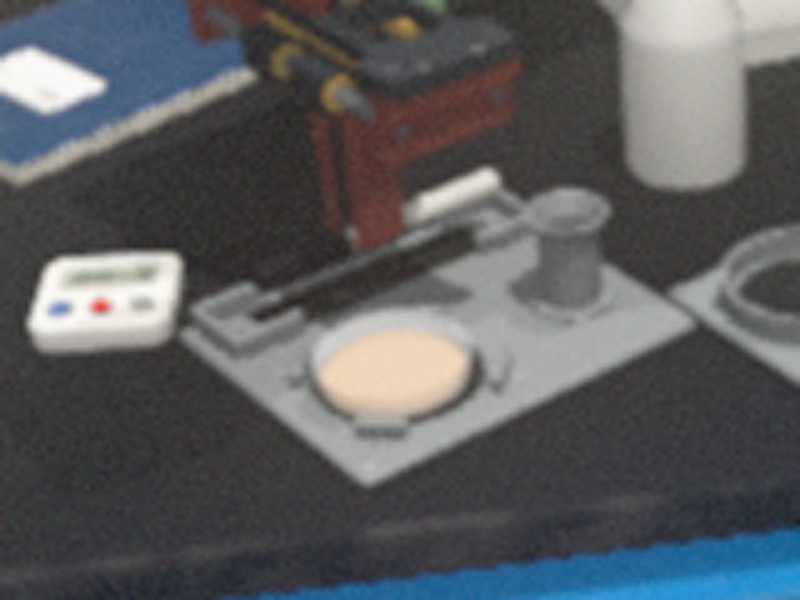

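The crop shows the pen held over the channel, its white end at (497,177) and the finger at (375,240). I compute the pen-end position along the channel before lowering.

```bash
python3 -c "
from h import *
im,d,W=cloud('side'); s=sensors.observe()
m=(im.min(-1)>150)&(W[...,2]>.025)&(W[...,2]<.06)&(np.linalg.norm(W[...,:2]-s['eef_pos'][:2],axis=-1)<.12)
P=W[m]*1000; L=(P[:,:2]-PL[0])@PL[1]; L2=(P[:,:2]-s['eef_pos'][:2]*1000)@PL[1]
print(len(P),'local in carrier x,y',L.min(0),L.max(0),'rel tcp',L2.max(0),np.median(L2,0),'z',P[:,2].min(),P[:,2].max())"
```

```text
105 local in carrier x,y [-59.09584653 -62.0945694 ] [50.7730377  73.49223743] rel tcp [104.97315088  73.59636425] [ 6.16118788 43.35476009] z 25.042161254687723 56.69663050696017
```

```bash
python3 -m handwheel '[[0,0.006,0,-0.005,0,0,0.95],[0,0,0.006,0,0,0,0.95],[0,0,0.005,0,0,0,0.95],[0,0,0.004,0,0,0,0.95],[0,0,0.002,0,0,0,0.95],[0,0,0.001,0,0,0,0.95],[0,0,0,0,0,0,0.95]]'
python3 -c "
from h import *
plan(T['penp'][0]+1,T['penp'][1]+1,-2,61.6)
im,d,W=cloud('side'); 
m=(im.min(-1)>130)&(W[...,2]>.012)&(W[...,2]<.06); L=(W[...,:2]*1000-PL[0])@PL[1]; m&=(np.abs(L[...,0]+54)<15)&(np.abs(L[...,1])<85)
print(m.sum(),L[m].min(0),L[m].max(0),np.median(W[m],0))"
```

```text
t: 22.12
eef_pos: [0.5843, -0.3491, 0.0018]
eef_rot: [0.858, 0.513, 0.001, 0.002]
wrist_force: [-0.3, 0.5, 0.3]
width: 0.0135
t 22.12 pos [ 584.3 -349.1    1.8] w 13.5 F [-0.3  0.5  0.3] j [ 0.39  0.71  0.12  1.62 -0.1   0.81  1.63]
turn [0.005 0.001 0.002] shift after turn mm [ 0.5 -5.8  3.8] | before turn [ 0.6 -5.8  3.7]
110 [-68.99358728 -81.54069445] [-39.80514879  84.53378988] [ 0.54711337 -0.32689983  0.02088766]
```

```bash
python3 -m handwheel '[[0,-0.002,0.002,0.005,0,0,0.95],[0,0,0.002,0,0,0,0.95],[0,0,0.001,0,0,0,0.95],[0,0,0,0,0,0,0.95]]'
python3 -c "
from h import *
im,d,W=cloud('side'); s=sensors.observe()
m=(im.min(-1)>165)&(W[...,2]>.008)&(W[...,2]<.05); L=(W[...,:2]*1000-PL[0])@PL[1]; m&=(np.abs(L[...,0]+54)<15)&(np.abs(L[...,1])<85)
print(s['wrist_force'],s['eef_pos'],m.sum(),L[m].min(0),L[m].max(0),np.median(W[m],0)); save(im,'p3.png',(100,170,260,290),5)"
```

```text
t: 22.68
eef_pos: [0.5825, -0.3481, -0.0019]
eef_rot: [0.858, 0.513, -0.0, 0.0]
wrist_force: [-4.6, 2.1, 11.7]
width: 0.0136
[-4.3011841   2.63682307 11.19922196] [ 0.58243514 -0.34811705 -0.00191447] 57 [-67.12678587  22.83780627] [-46.25446019  65.84058085] [ 0.54092592 -0.32202226  0.01939979]
```

View pics/p3.png

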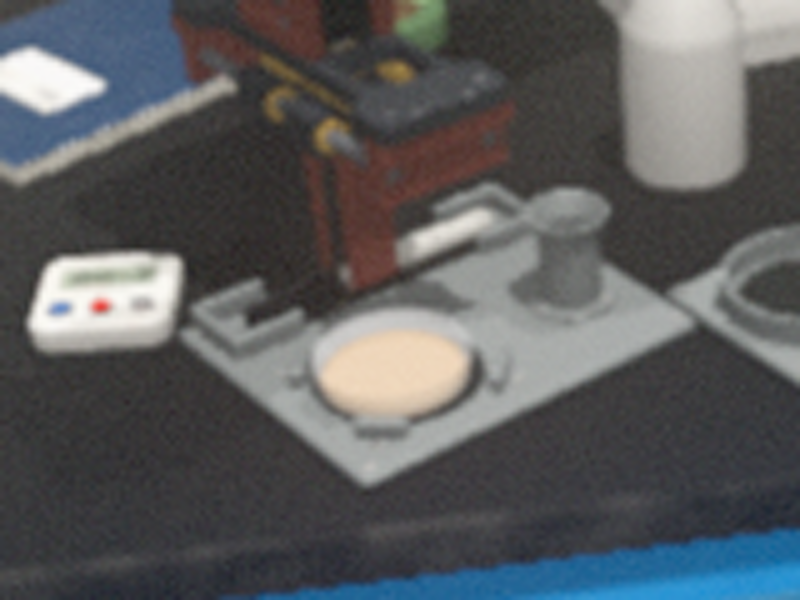

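The crop shows the pen down in the channel: white end at (490,218) inside the end walls, contact 11 N. Release and go to the thin tube.

```bash
python3 -m handwheel '[[0,0,0,0,0,0,0.8],[0,0,0,0,0,0,0.65],[0,0,0,0,0,0,0.65],[0,0,-0.02,0,0,0,0.65],[0,0,-0.045,0,0,0,0.6],[0,0,-0.055,0,0,0,0.55],[0,0,0,0,0,0,0.5]]' 12
python3 -m handwheel '[[0.039,-0.0366,0,0,0,0,0.5],[0.039,-0.0366,0,0,0,0,0.5],[0.039,-0.0366,0,0,0,0,0.5],[0.039,-0.0366,0,0,0,0,0.5],[0.039,-0.0366,0,0,0,0,0.5],[0.039,-0.0366,0,0,0,0,0.5],[0.039,-0.0366,0,0,0,0,0.5],[0.0385,-0.0363,0,0,0,0,0.5],[0,0,0,0,0,0,0.5],[0,0,0,0,0,0,0.5]]'
python3 -c "
from h import *
plan(473.5,65,77,61.6)
im,W=tips()
for n in ('top','side'):
  if n=='top': im,d,W=cloud(n)
  s=(im[...,0].astype(int)-im[...,2]>90)&(im[...,0]>150)&(np.linalg.norm(W[...,:2]-[.473,.065],axis=-1)<.05)&(W[...,2]>.09)
  P=W[s]*1000; print(n,s.sum(), P.min(0),P.max(0),np.median(P,0)) if s.sum() else None"
```

```text
t: 23.6
eef_pos: [0.5856, -0.3501, 0.1237]
eef_rot: [0.859, 0.513, 0.002, 0.005]
wrist_force: [0.5, -0.2, -1.0]
width: 0.0435
t: 24.85
eef_pos: [0.4728, 0.0643, 0.1168]
eef_rot: [0.858, 0.513, -0.0, 0.0]
wrist_force: [-0.1, -0.1, -0.5]
width: 0.0435
t 24.85 pos [472.8  64.3 116.8] w 43.5 F [-0.1 -0.1 -0.5] j [-0.25  0.27  0.02  2.04 -0.    0.83  0.84]
turn [0.    0.001 0.002] shift after turn mm [ 0.9  0.3 39.8] | before turn [ 0.9  0.3 39.8]
n 777 zmin pct [ 8.1 19.9 27.9 37.2]
-1 491 zmin [12.5 24.1] mean [441.1  25.5 110.2]
1 286 zmin [138.2 140.9] mean [492.9  87.9 175.8]
```

```bash
python3 -c "
from h import *
im,d,W=cloud('side'); hsv=cv2.cvtColor(im,cv2.COLOR_RGB2HSV).astype(int)
s=(hsv[...,0]>2)&(hsv[...,0]<20)&(hsv[...,1]>130)&(hsv[...,2]>130)&(np.linalg.norm(W[...,:2]-[.473,.065],axis=-1)<.05)
print(s.sum()); P=W[s]*1000; print(P.min(0),P.max(0),np.median(P,0)); v,u=np.nonzero(s); print(u.min(),u.max(),v.min(),v.max())
for o in models.spot_in('side','thin_tube'): print(o)"
```

```text
55
[462.98892716  55.79868983 114.03981643] [483.77958783  97.81226814 247.01642086] [476.32328501  65.33945099 123.47799206]
356 382 139 194
{'xyz': [0.4785, 0.0651, 0.0974], 'score': 0.66}
```

```bash
python3 -m handwheel '[[0.0005,0,0.015,0,0,0,0.5],[0,0,0.015,0,0,0,0.5],[0,0,0.01,0,0,0,0.5],[0,0,0,0,0,0,0.65],[0,0,0,0,0,0,0.8],[0,0,0,0,0,0,0.85],[0,0,0,0,0,0,0.9],[0,0,0,0,0,0,0.9]]' 10
python3 -m handwheel '[[0,0,-0.03,0,0,0,0.9],[0,0,-0.03,0,0,0,0.9],[0,0,-0.02,0,0,0,0.9],[0,0,0,0,0,0,0.9]]'
python3 -c "
from h import *
plan(T['thinp'][0]+1,T['thinp'][1]+1,155,61.6)
im,d,W=cloud('side'); print(models.spot_in('side','thin_tube')); L=models.silhouettes('side','thin_tube')
if L:
  P=W[L[0]['pixels']]*1000; P=P[np.isfinite(P[:,0])]
  for z0 in (75,95,115,135,155,175):
    q=P[abs(P[:,2]-z0)<10]; print(z0,len(q),np.median(q,0) if len(q) else '')"
```

```text
t: 26.05
eef_pos: [0.4732, 0.0653, 0.0768]
eef_rot: [0.858, 0.513, -0.0, 0.0]
wrist_force: [-0.3, 0.1, 1.4]
width: 0.0164
t: 26.55
eef_pos: [0.4739, 0.0655, 0.1577]
eef_rot: [0.858, 0.513, 0.001, 0.001]
wrist_force: [-0.8, 1.0, -0.3]
width: 0.0166
t 26.55 pos [473.9  65.5 157.7] w 16.6 F [-0.8  1.  -0.3] j [-0.25  0.21  0.02  2.   -0.    0.93  0.84]
turn [ 0.002 -0.001  0.002] shift after turn mm [-233.7  230.6    2.7] | before turn [-234.1  230.2    3. ]
[{'xyz': [0.4747, 0.0631, 0.1449], 'score': 0.86}]
75 0 
95 24 [474.84060941  64.88643821  96.89756928]
115 56 [477.4795229   65.20091305 116.07785666]
135 58 [477.71548715  65.9482012  135.05468279]
155 61 [478.16690981  65.62006563 155.64451678]
175 44 [477.79044559  63.16421566 173.36296538]
```

```bash
python3 -m handwheel '[[-0.02,0.02,0,0,0,0,0.9],[-0.04,0.039,0,0,0,0,0.9],[-0.04,0.039,0,0,0,0,0.9],[-0.04,0.039,0,0,0,0,0.9],[-0.04,0.039,0,0,0,0,0.9],[-0.034,0.034,0,0,0,0,0.9],[-0.02,0.02,0,0,0,0,0.9],[0,0,0,0,0,0,0.9],[0,0,0,0,0,0,0.9]]'
python3 -c "
from h import *
plan(T['thinp'][0]+1,T['thinp'][1]+1,100,61.6)
im,d,W=cloud('side'); save(im,'t.png',(150,120,290,260),4.2); L=models.silhouettes('side','thin_tube')
P=W[L[0]['pixels']]*1000; P=P[np.isfinite(P[:,0])]
for z0 in (85,95,105,115,135,155,175):
    q=P[abs(P[:,2]-z0)<5]; print(z0,len(q),np.median(q,0) if len(q) else '')
# collar visible outer surface at mid height
c=loc(PL,24,58)/1000
m=(np.linalg.norm(W[...,:2]-c,axis=-1)<.03)&(W[...,2]>.015)&(W[...,2]<.06); Q=W[m]*1000
for z0 in (25,35,45,55):
    q=Q[abs(Q[:,2]-z0)<5]; print('collar',z0,len(q),np.median(q,0).round(1),q.min(0).round(1),q.max(0).round(1))"
```

```text
t: 27.82
eef_pos: [0.564, -0.2485, 0.1555]
eef_rot: [0.858, 0.513, -0.001, -0.001]
wrist_force: [0.2, -0.5, 0.0]
width: 0.0167
t 27.82 pos [ 564.  -248.5  155.5] w 16.7 F [ 0.2 -0.5  0. ] j [ 0.21  0.44  0.17  1.68 -0.09  1.03  1.49]
turn [-0.002  0.001  0.003] shift after turn mm [-0.3  2.  55.5] | before turn [-0.2  2.1 55.5]
85 0 
95 13 [ 565.07083302 -245.509031     96.52574164]
105 21 [ 565.53596885 -243.16300181  106.21274669]
115 27 [ 567.72970113 -242.7966148   114.90610498]
135 31 [ 567.67695956 -243.67194184  134.84256532]
155 28 [ 567.18825989 -243.64309743  155.40225798]
175 0 
collar 25 46 [ 572.5 -244.1   24.8] [ 558.1 -261.5   20.1] [ 578.1 -234.1   29.8]
collar 35 48 [ 573.7 -243.3   34.8] [ 556.2 -259.4   30.1] [ 578.  -234.5   39.6]
collar 45 73 [ 563.  -249.4   45. ] [ 547.4 -262.    40. ] [ 578.6 -234.9   49.9]
collar 55 100 [ 556.  -250.9   54.2] [ 542.5 -267.3   50. ] [ 583.8 -230.6   58.7]
```

View pics/t.png

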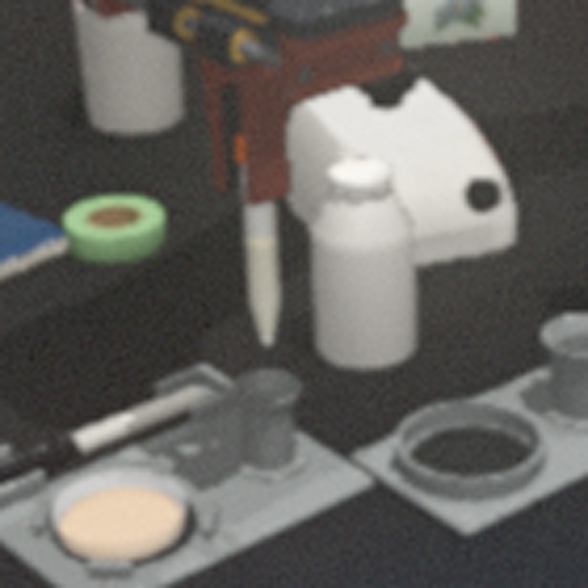

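The crop shows the tube hanging vertically, tip at (268,343), above the collar mouth at (268,385). The pen at (140,420) and the dish at (120,525) are in place. Lowering it.

```bash
python3 -m handwheel '[[-0.001,0.0015,0.02,0,0,0,0.9],[0,0,0.02,0,0,0,0.9],[0,0,0.012,0,0,0,0.9],[0,0,0.01,0,0,0,0.9],[0,0,0.006,0,0,0,0.9],[0,0,0,0,0,0,0.9]]'
python3 -c "
from h import *
plan(T['thinp'][0]+1,T['thinp'][1]+1,81,61.6)"
```

```text
t: 28.68
eef_pos: [0.5653, -0.2513, 0.0885]
eef_rot: [0.858, 0.513, -0.001, 0.0]
wrist_force: [1.4, 0.0, -0.2]
width: 0.0166
t 28.68 pos [ 565.3 -251.3   88.5] w 16.6 F [ 1.4  0.  -0.2] j [ 0.22  0.52  0.16  1.74 -0.1   0.89  1.5 ]
turn [-0.     0.001  0.002] shift after turn mm [ 1.6 -0.5  7.5] | before turn [ 1.6 -0.5  7.5]
```

```bash
python3 -m handwheel '[[0,0,0.004,0,0,0,0.9],[0,0,0.003,0,0,0,0.9],[0,0,0.001,0,0,0,0.9],[0,0,0,0,0,0,0.9]]'
```

```text
t: 29.18
eef_pos: [0.5655, -0.2515, 0.0809]
eef_rot: [0.858, 0.513, -0.0, 0.0]
wrist_force: [0.2, -0.0, 0.7]
width: 0.0169
```

```bash
python3 -m handwheel '[[0,0,0,0,0,0,0.75],[0,0,0,0,0,0,0.6],[0,0,0,0,0,0,0.5],[0,0,0,0,0,0,0.5],[0,0,-0.03,0,0,0,0.5],[0,0,-0.05,0,0,0,0.3],[0,0,-0.01,0,0,0,0],[0,0,0,0,0,0,0]]'
python3 -c "
from h import *
plan(414.5,-250,35,61.6)
im,d,W=cloud('side')
L=models.silhouettes('side','thin_tube'); P=W[L[0]['pixels']]*1000; P=P[np.isfinite(P[:,0])]; print('thin',np.median(P,0),np.percentile(P[:,2],[2,98]),[ (z0,np.median(P[abs(P[:,2]-z0)<8],0).round(1)) for z0 in (70,90,110,122)])
im,d,W=cloud('top')
for n in [0]:
  D=np.linalg.norm(W[...,:2]-[.414,-.251],axis=-1)
  m=(W[...,2]>.05)&(W[...,2]<.18)&(D<.16)&(D>.05); Q=W[m]*1000
  for x0 in range(280,560,30):
    q=Q[abs(Q[:,0]-x0)<15]
    if len(q): print(x0,len(q),'y',q[:,1].min().round(),q[:,1].max().round(),'zmax',q[:,2].max().round())
  L=models.silhouettes('side','white_bottle'); P=None
"
```

```text
t: 30.18
eef_pos: [0.5657, -0.2514, 0.1712]
eef_rot: [0.858, 0.513, 0.0, 0.001]
wrist_force: [-0.4, -0.1, -0.2]
width: 0.0701
t 30.18 pos [ 565.7 -251.4  171.2] w 70.1 F [-0.4 -0.1 -0.2] j [ 0.21  0.43  0.18  1.66 -0.08  1.06  1.49]
turn [0.001 0.001 0.002] shift after turn mm [ -70.7 -133.6  136.2] | before turn [ -70.4 -133.9  136.1]
thin [ 568.01031925 -246.67685726   98.11803693] [ 53.1781998  129.16387078] [(70, array([ 567.8, -246.3,   70.2])), (90, array([ 568.7, -247. ,   89.5])), (110, array([ 568.9, -246.2,  110. ])), (122, array([ 568.8, -247.2,  124.7]))]
280 324 y -340.0 -211.0 zmax 91.0
310 122 y -325.0 -258.0 zmax 84.0
340 1 y -296.0 -296.0 zmax 51.0
430 2 y -96.0 -93.0 zmax 56.0
460 10 y -118.0 -103.0 zmax 62.0
```

```bash
python3 -m handwheel '[[-0.018,-0.034,0,0,0,0,0],[-0.018,-0.034,0,0,0,0,0],[-0.018,-0.033,0,0,0,0,0],[-0.0167,-0.0326,0,0,0,0,0],[0,0,0.04,0,0,0,0],[0,0,0.04,0,0,0,0],[0,0,0.035,0,0,0,0],[0,0,0.021,0,0,0,0],[0,0,0,0,0,0,0]]' 15
python3 -c "
from h import *
plan(414.5,-250,35,61.6)
im,W=tips()"
```

```text
t: 31.5
eef_pos: [0.4124, -0.2496, 0.0328]
eef_rot: [0.858, 0.513, -0.002, -0.002]
wrist_force: [-0.7, -0.5, -0.5]
width: 0.0879
t 31.5 pos [ 412.4 -249.6   32.8] w 87.9 F [-0.7 -0.5 -0.5] j [ 0.31  0.41  0.17  2.1  -0.11  0.64  1.63]
turn [-0.005  0.001  0.002] shift after turn mm [ 0.6  2.  -2.2] | before turn [ 0.6  2.  -2.2]
n 272 zmin pct [50.3 55.3 57.2 62.5]
-1 96 zmin [53.  62.4] mean [ 397.1 -295.5  103.7]
1 176 zmin [54.4 56.5] mean [ 442.5 -204.9   86.2]
```

```bash
python3 -m handwheel '[[0,0.001,0,-0.005,0,0,0.15],[0,0,0,0,0,0,0.28],[0,0,0,0,0,0,0.4],[0,0,0,0,0,0,0.4],[0,0,0,0,0,0,0.4]]' 18
python3 -m handwheel '[[0,0,-0.015,0,0,0,0.4],[0,0,-0.03,0,0,0,0.4],[0,0,-0.02,0,0,0,0.4],[0,0,0,0,0,0,0.4],[0,0,0,0,0,0,0.4]]'
python3 -c "
from h import *
plan(T['botp'][0]+1,T['botp'][1]+1,98,61.6)
im,d,W=cloud('side')
print(models.spot_in('side','white_bottle'))"
```

```text
t: 32.17
eef_pos: [0.4155, -0.2512, 0.0355]
eef_rot: [0.859, 0.513, 0.001, 0.003]
wrist_force: [-1.4, -0.7, 7.5]
width: 0.0621
t: 32.8
eef_pos: [0.4145, -0.2503, 0.0994]
eef_rot: [0.858, 0.513, 0.001, 0.002]
wrist_force: [-0.8, 0.4, -1.3]
width: 0.0619
t 32.8 pos [ 414.5 -250.3   99.4] w 61.9 F [-0.8  0.4 -1.3] j [ 0.28  0.3   0.19  2.06 -0.08  0.79  1.6 ]
turn [0.004 0.001 0.002] shift after turn mm [148.3  48.2   1.4] | before turn [148.2  48.5   1.5]
[{'xyz': [0.4391, -0.2425, 0.1173], 'score': 0.86}]
```

```bash
python3 -m handwheel '[[0.02,0.0065,0,0.004,0,0,0.4],[0.036,0.0118,0,0,0,0,0.4],[0.036,0.0117,0,0,0,0,0.4],[0.036,0.0117,0,0,0,0,0.4],[0.02,0.0065,0,0,0,0,0.4],[0,0,0.02,0,0,0,0.4],[0,0,0,0,0,0,0.4],[0,0,0,0,0,0,0.4]]'
python3 -c "
from h import *
plan(T['botp'][0]+1,T['botp'][1]+1,42.4,61.6)
im,d,W=cloud('side'); np.save('/tmp/i.npy',im); L=models.silhouettes('side','white_bottle'); P=W[L[0]['pixels']]*1000; P=P[np.isfinite(P[:,0])]
for z0 in (55,70,90): q=P[abs(P[:,2]-z0)<6]; print(z0,len(q),np.median(q,0),q[:,:2].min(0),q[:,:2].max(0))
print('foot z',np.percentile(P[:,2],1))
L=(W[...,:2]*1000-EX[0])@EX[1]; z=W[...,2]*1000
m=(z>14)&(z<26)&(np.abs(L[...,0])<46)&(np.abs(L[...,1]+38)<46); q=L[m]; print('ring local',m.sum(),q.min(0),q.max(0)); 
A=np.c_[2*q,np.ones(len(q))]; r=np.hypot(*(q-[0,-38]).T); print('r',np.percentile(r,[5,50,95]))
save(im,'b.png',(180,130,360,270),4)"
```

```text
t: 33.9
eef_pos: [0.5269, -0.1439, 0.0798]
eef_rot: [0.859, 0.512, -0.001, 0.001]
wrist_force: [0.3, 0.0, -0.8]
width: 0.0618
t 33.9 pos [ 526.9 -143.9   79.8] w 61.8 F [ 0.3  0.  -0.8] j [ 0.07  0.42  0.14  1.92 -0.08  0.8   1.33]
turn [0.    0.001 0.001] shift after turn mm [ 1.2 -0.1 37.4] | before turn [ 1.3 -0.1 37.4]
55 119 [ 550.40832981 -134.99184368   55.42867613] [ 522.77563554 -171.13454904] [ 556.64373632 -112.99888331]
70 124 [ 550.18556576 -136.22903739   69.73762318] [ 525.34683894 -170.99084935] [ 558.02954414 -112.77533889]
90 107 [ 551.3377723  -136.50472673   89.24491465] [ 525.25946871 -169.14600191] [ 557.7592706  -113.42968611]
foot z 48.87877249344821
ring local 181 [-44.90988131 -80.89566631] [40.53483887  1.2669338 ]
r [36.62215903 39.57686886 42.3018653 ]
```

View pics/b.png

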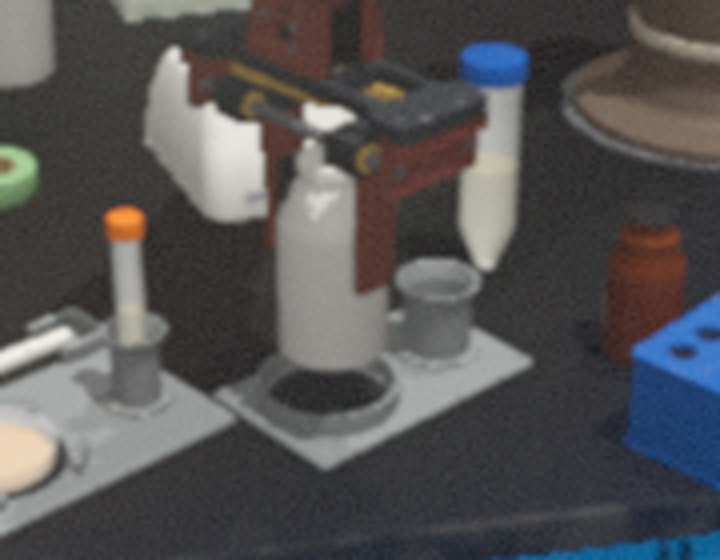

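The crop shows the bottle upright at (330,290) over the ring at (328,392), with the thin tube standing in its collar at (135,330). Lowering.

```bash
python3 -m handwheel '[[0,0,0.012,0,0,0,0.4],[0,0,0.01,0,0,0,0.4],[0,0,0.007,0,0,0,0.4],[0,0,0.005,0,0,0,0.4],[0,0,0.002,0,0,0,0.4],[0,0,0,0,0,0,0.4]]'
python3 -c "
from h import *
plan(T['botp'][0]+1,T['botp'][1]+1,42.4,61.6)"
```

```text
t: 34.75
eef_pos: [0.5275, -0.1433, 0.0438]
eef_rot: [0.858, 0.513, -0.0, 0.001]
wrist_force: [1.3, -0.1, -0.5]
width: 0.062
t 34.75 pos [ 527.5 -143.3   43.8] w 62.0 F [ 1.3 -0.1 -0.5] j [ 0.08  0.48  0.13  1.95 -0.09  0.72  1.33]
turn [0.001 0.001 0.002] shift after turn mm [ 0.3 -0.3  1.4] | before turn [ 0.3 -0.3  1.4]
```

```bash
python3 -m handwheel '[[0,0,0.001,0,0,0,0.4],[0,0,0.001,0,0,0,0.4],[0,0,0,0,0,0,0.4]]'
```

```text
t: 35.12
eef_pos: [0.5277, -0.1433, 0.0435]
eef_rot: [0.859, 0.513, 0.0, 0.001]
wrist_force: [-5.9, 0.8, 17.6]
width: 0.0618
```

```bash
python3 -m handwheel '[[0,0,0,0,0,0,0.2],[0,0,0,0,0,0,0.1],[0,0,0,0,0,0,0],[0,0,0,0,0,0,0],[0,0,-0.02,0,0,0,0],[0,0,-0.05,0,0,0,0],[0,0,-0.03,0,0,0,0],[0,0,0,0,0,0,0]]'
python3 -m handwheel '[[0.0162,-0.0201,0,0,0,0,0.2],[0.0324,-0.0402,0,0,0,0,0.3],[0.0324,-0.0402,0,0,0,0,0.3],[0.0324,-0.0402,0,0,0,0,0.35],[0.0324,-0.0402,0,0,0,0,0.35],[0.0324,-0.0402,0,0,0,0,0.35],[0.0162,-0.0201,0,0,0,0,0.35],[0,0,0,0,0,0,0.35],[0,0,0,0,0,0,0.35]]' 12
python3 -c "
from h import *
plan(408,142,79,61.6)
im,d,W=cloud('side')
L=models.silhouettes('side','white_bottle'); P=W[L[0]['pixels']]*1000; P=P[np.isfinite(P[:,0])]; print('bottle',np.median(P,0),np.percentile(P[:,2],[1,98]))
b=(im[...,2].astype(int)-im[...,0]>60)&(W[...,2]>.1)&(W[...,2]<.13)&(np.linalg.norm(W[...,:2]-[.408,.142],axis=-1)<.04); Q=W[b]*1000; print(len(Q),Q.min(0),Q.max(0),np.median(Q,0))
"
```

```text
t: 36.12
eef_pos: [0.5289, -0.1435, 0.144]
eef_rot: [0.859, 0.513, 0.002, 0.002]
wrist_force: [-0.3, 0.6, -0.0]
width: 0.0879
t: 37.25
eef_pos: [0.4071, 0.1414, 0.1406]
eef_rot: [0.859, 0.513, -0.001, 0.001]
wrist_force: [-0.3, -0.3, -0.3]
width: 0.0571
t 37.25 pos [407.1 141.4 140.6] w 57.1 F [-0.3 -0.3 -0.3] j [-0.42  0.16 -0.03  2.12  0.01  0.87  0.62]
turn [0.    0.002 0.001] shift after turn mm [ 1.   0.5 61.6] | before turn [ 1.1  0.5 61.6]
bottle [ 546.24539667 -135.98209236   78.16375985] [ 13.3326673  129.08076932]
115 [391.41093195 126.93490332 100.87276934] [425.69568253 157.05723659 123.76628475] [412.06130299 141.99213872 121.1193255 ]
```

```bash
python3 -m handwheel '[[0.001,0,0.02,0,0,0,0.35],[0,0,0.02,0,0,0,0.35],[0,0,0.013,0,0,0,0.35],[0,0,0.008,0,0,0,0.35],[0,0,0,0,0,0,0.45],[0,0,0,0,0,0,0.6],[0,0,0,0,0,0,0.72],[0,0,0,0,0,0,0.72],[0,0,0,0,0,0,0.72]]' 15
python3 -m handwheel '[[0,0,-0.03,0,0,0,0.72],[0,0,-0.03,0,0,0,0.72],[0,0,-0.02,0,0,0,0.72],[0,0,0,0,0,0,0.72]]'
python3 -c "
from h import *
plan(T['thickp'][0]+1,T['thickp'][1]+1,155,61.6)
im,d,W=cloud('side'); b=W*1000
Ls=models.silhouettes('side','thick_tube')
for L in Ls:
  P=W[L['pixels']]*1000; P=P[np.isfinite(P[:,0])]; print(L['score'],np.median(P,0),np.percentile(P[:,2],[2,98]),[np.median(P[abs(P[:,2]-z0)<6],0)[:2].round(1) for z0 in (100,120,140,160)])"
```

```text
t: 38.48
eef_pos: [0.4079, 0.1433, 0.0806]
eef_rot: [0.858, 0.513, 0.0, 0.001]
wrist_force: [-0.0, -0.4, 2.6]
width: 0.0288
t: 38.98
eef_pos: [0.4084, 0.1436, 0.1613]
eef_rot: [0.858, 0.513, 0.001, 0.001]
wrist_force: [0.0, 0.2, -1.0]
width: 0.0285
t 38.98 pos [408.4 143.6 161.3] w 28.5 F [ 0.   0.2 -1. ] j [-0.42  0.13 -0.03  2.09  0.01  0.92  0.62]
turn [ 0.003 -0.001  0.002] shift after turn mm [-194.4  153.     6.3] | before turn [-194.7  152.6    6.5]
0.91 [416.84618977 141.62892695 152.69154022] [ 62.68439532 203.37526058] [array([414.2, 142.2]), array([416.7, 142.2]), array([416.8, 143. ]), array([417.1, 142.8])]
0.83 [398.84720128 232.95034198  49.05820302] [7.00507645e-02 8.61742073e+01] [array([nan, nan]), array([nan, nan]), array([nan, nan]), array([nan, nan])]
0.59 [ 340.84789427 -101.57849795   93.55688926] [  0.92777072 154.92029481] [array([ 341.8, -100.2]), array([ 342.3, -100.4]), array([ 344. , -100.3]), array([ 330.4, -104.2])]
  return _methods._mean(a, axis=axis, dtype=dtype,
  ret = um.true_divide(
```

```bash
python3 -m handwheel '[[0,0,-0.035,0,0,0,0.72],[-0.018,0.014,0,0.003,0,0,0.72],[-0.04,0.031,0,0,0,0,0.72],[-0.04,0.032,0,0,0,0,0.72],[-0.04,0.032,0,0,0,0,0.72],[-0.036,0.029,0,0,0,0,0.72],[-0.02,0.015,0,0,0,0,0.72],[0,0,0.035,0,0,0,0.72],[0,0,0.006,0,0,0,0.72],[0,0,0,0,0,0,0.72]]'
python3 -c "
from h import *
plan(T['thickp'][0]+1,T['thickp'][1]+1,84.6,61.6)
im,d,W=cloud('side'); save(im,'k.png',(200,110,360,250),4.2)
P=W[models.silhouettes('side','thick_tube')[0]['pixels']]*1000; P=P[np.isfinite(P[:,0])]; print('tube',np.median(P,0),[np.median(P[abs(P[:,2]-z0)<6],0)[:2].round(1) for z0 in (90,100,120,140,160)])
c=loc(EX,0,50)/1000
m=(np.linalg.norm(W[...,:2]-c,axis=-1)<.035)&(W[...,2]>.015)&(W[...,2]<.06); Q=W[m]*1000
for z0 in (25,35,45,55):
    q=Q[abs(Q[:,2]-z0)<5]; print('collar',z0,len(q),np.median(q,0).round(1),q.min(0).round(1),q.max(0).round(1))"
```

```text
t: 40.33
eef_pos: [0.4497, -0.0996, 0.1536]
eef_rot: [0.858, 0.513, -0.002, -0.001]
wrist_force: [0.4, 0.4, -1.1]
width: 0.0287
t 40.33 pos [449.7 -99.6 153.6] w 28.7 F [ 0.4  0.4 -1.1] j [-0.07  0.19  0.21  2.05 -0.05  0.91  1.24]
turn [-0.004  0.002  0.002] shift after turn mm [-0.1  0.9 69. ] | before turn [ 0.   1.2 69. ]
tube [341.97125116 -97.12776869  82.6013122 ] [array([342.5, -99. ]), array([343. , -99.1]), array([343.1, -97.9]), array([343.1, -91.9]), array([331.6, -94.7])]
collar 25 57 [465.2 -99.   24.7] [ 449.3 -121.5   20.2] [471.7 -82.1  29.8]
collar 35 82 [ 464.4 -100.1   35.6] [ 428.  -121.9   30.1] [472.5 -81.9  39.9]
collar 45 107 [ 445.1 -103.7   44.8] [ 425.5 -123.2   40.1] [471.4 -81.7  50. ]
collar 55 123 [ 441.7 -102.5   54.4] [ 424.8 -126.9   50. ] [475.2 -79.   58.1]
```

```bash
python3 -m handwheel '[[-0.0015,0.0012,0.02,-0.003,0,0,0.72],[0,0,0.018,0,0,0,0.72],[0,0,0.01,0,0,0,0.72],[0,0,0.01,0,0,0,0.72],[0,0,0.005,0,0,0,0.72],[0,0,0,0,0,0,0.72]]'
python3 -m handwheel '[[0,0,0.003,0,0,0,0.72],[0,0,0.0015,0,0,0,0.72],[0,0,0,0,0,0,0.72]]'
```

```text
t: 41.18
eef_pos: [0.4506, -0.102, 0.0911]
eef_rot: [0.858, 0.513, -0.0, 0.001]
wrist_force: [-0.8, 1.3, -0.3]
width: 0.0289
t: 41.55
eef_pos: [0.4506, -0.102, 0.0867]
eef_rot: [0.858, 0.513, -0.0, 0.001]
wrist_force: [0.4, 0.5, -1.0]
width: 0.029
```

```bash
python3 -m handwheel '[[0,0,0.0015,0,0,0,0.72],[0,0,0.001,0,0,0,0.72],[0,0,0,0,0,0,0.72]]'
python3 -m handwheel '[[0,0,0,0,0,0,0.62],[0,0,0,0,0,0,0.5],[0,0,0,0,0,0,0.4],[0,0,0,0,0,0,0.35],[0,0,-0.03,0,0,0,0.35],[0,0,-0.05,0,0,0,0.35],[0,0,-0.05,0,0,0,0.35],[0,0,-0.03,0,0,0,0.35],[0,0,0,0,0,0,0.35]]'
python3 -c "
from h import *
for n in ('side','top'):
  im,d,W=cloud(n)
  if n=='side': save(im,'end.png',(100,100,380,300),2.8)
  for t in ('agar_dish','marker_pen','thin_tube','thick_tube','white_bottle','brown_bottle','bench_timer'):
    for o in models.silhouettes(n,t)[:2 if t=='thick_tube' else 1]:
      P=W[o['pixels']]*1000; P=P[np.isfinite(P[:,0])]; print(n,t,round(o['score'],2),np.median(P,0).round(1),'z',np.percentile(P[:,2],[2,98]).round(1))"
```

```text
t: 41.92
eef_pos: [0.4511, -0.1022, 0.0846]
eef_rot: [0.859, 0.513, 0.0, 0.001]
wrist_force: [-0.6, 0.1, 4.5]
width: 0.0285
t: 43.05
eef_pos: [0.4518, -0.1019, 0.2463]
eef_rot: [0.858, 0.513, 0.002, 0.002]
wrist_force: [-0.8, -0.5, -0.1]
width: 0.0569
side agar_dish 0.95 [ 655.  -292.1   23. ] z [11.2 25.4]
side marker_pen 0.57 [ 580.8 -342.9   18.3] z [11.  22.9]
side thin_tube 0.5 [ 568.3 -247.    95.6] z [ 53.8 128.9]
side thick_tube 0.83 [399.5 232.9  53.3] z [ 2.1 86.2]
side thick_tube 0.72 [ 458.2 -101.3   93.1] z [ 34.  126.6]
side white_bottle 0.72 [ 546.4 -135.4   78.1] z [ 18.8 129.1]
side brown_bottle 0.69 [414.5  13.3  58. ] z [ 1.3 96.1]
side bench_timer 0.89 [ 642.2 -446.7   13.9] z [ 0.4 17.1]
top agar_dish 0.93 [ 648.8 -296.3   23. ] z [15.2 31.1]
top marker_pen 0.62 [ 582.3 -349.5   21. ] z [10.5 27.7]
top thin_tube 0.46 [ 561.5 -249.7  113. ] z [ 14.6 132.3]
top thick_tube 0.63 [391.8 228.5  83.4] z [36.8 93.3]
top brown_bottle 0.4 [397.3  19.5  90.9] z [ 62.8 102.6]
top bench_timer 0.83 [ 632.2 -452.7   14.4] z [ 5.8 21.8]
```

View pics/end.png

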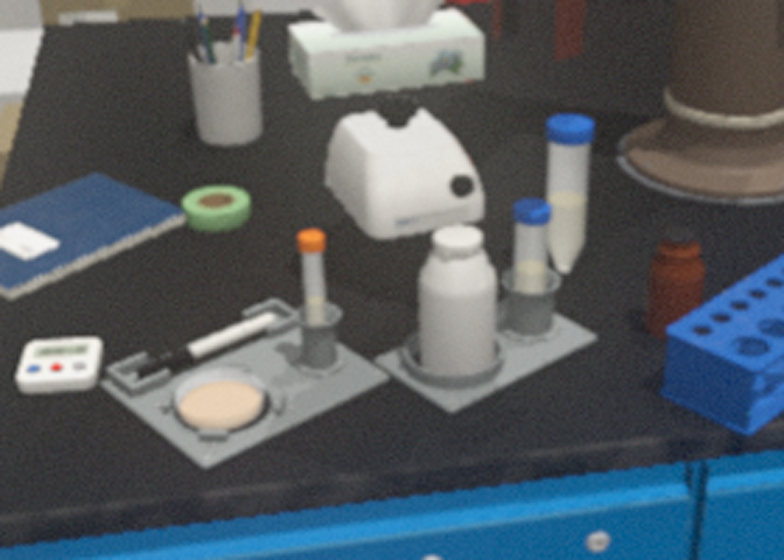

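The final crop shows everything in place: dish at (220,400) inside its lugs, pen at (205,345) within the channel, thin tube at (315,300), bottle at (457,305) inside the ring, thick tube at (530,265). The brown bottle and timer are undisturbed, and the gripper is well above and clear. Handing in.

```bash
python3 -c "
from cell import arm
print(arm.hand_in())"
```

```text
the job is handed in; nothing more can be done
None
```

Both kits are made up and the job is handed in at about 44 s. The dish, pen and thin tube are on the plating carrier; the white bottle and thick tube are on the extraction carrier.

**Last checks:** The final picture shows all five things in their places, with the dish, bottle and tubes upright. The tops measure about 128 mm (thin tube), 126 mm (thick tube), 129 mm (bottle) and 23–25 mm (dish and pen), which fits everything being down on the 8 mm plates. I felt contact under the dish (3 N), pen (11 N), bottle (18 N) and thick tube (4.5 N). The thin tube gave no clear contact force, so its seating rests on height alone. The brown bottle and timer measured within a few mm of where they started, and the gripper was well clear at the end.

**What went wrong or disagreed:**
- **Height offset:** The reported tool height was about 35 mm lower than where the fingertips really were. My first close on the dish therefore shut above it without touching it. I measured the offset with the camera and allowed for it afterwards.
- **Near miss:** On the second approach to the dish, one open finger was coming down onto the plating carrier's corner. I lifted and turned the jaws before it touched.
- **Tube grips:** The finger openings (16.6 and 28.5 mm) match the tube bodies rather than the caps. The tubes were probably held just below the caps, and both stayed vertical.
- **Camera mismatch:** The two cameras differed by about 4–5 mm in position, so I aimed at the average and checked above the dish place, channel, collars and ring before lowering.

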